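Check the frit jars' caps and close the case

ROBOT

A 6-joint arm with a two-finger parallel gripper is mounted at the origin on the work surface. World frame = base frame: x ahead of the robot, y to its left, z up, the work surface at z = 0. Lengths are in m, angles in rad, forces in N, time in s.
With the tool pointing down it reaches from about 0.225 to 0.725 m from the base axis. Payload 3.1 kg.
Tool frame: the origin (TCP) lies between the finger pads; the fingertips stand 17 mm ahead of it and the grasp point (between the pads) lies 2 mm behind it (arm.nose_length is the distance from the TCP to the fingertips, in m); z points along the fingers, y is the direction in which the jaws open and shut (so a half turn about z gives the same grasp; the last joint's range is limited). The gripper opens to 85 mm and grips with 20 to 120 N. Pads are 22 mm wide; open, the fingers measure 114 mm over their backs; the gripper's body (76 mm by 85 mm) begins 54 mm behind the grasp point. The pads swing forward as they close: fully open they stand 13 mm farther back than shut.
Start: joints at [1.121, 0.048, 0.099, 1.622, 0, 1.443], TCP at [0.166, 0.498, 0.248] pointing down, gripper open.
Joint ranges: [-2.91, 2.91], [-0.99, 1.94], [-1.21, 1.42], [-2.12, 2.29], [-1.49, 1.47], [-3.14, 3.14]. Speed limits (rad/s): [2.79, 2.79, 3.14, 3.14, 3.14, 3.14].

INTERFACE

Orientations are given as a unit quaternion [w, x, y, z].
In Python, from bench import arm gives the robot as it stands.
- The arm moves only by the tool move_arm, never from a script. Its arguments are lists of equal length, an entry for each row: "linear": the shift along the tool's x, y, z in mm, a list of three; "yaw": the turn about the tool's z in rad. A call has 1 to 5 rows; each row shifts and turns the commanded pose from where the row before left it, along the tool's axes as they then stand; what a row does not reach is not made up. A row lasts 1/8 s, in which the tool goes at most 62.5 mm and 10.7 degrees, less where a joint would pass 70% of its speed; a pose out of reach is approached as far as the arm can. A call with a gripper value outside its range is refused whole. "gripper" is the finger opening in mm, from 0 to 85.4, set as the call begins (left out, the last holds). The fingers move at their own pace and stop on an object; the grip force is fixed at half the most. Time passes only in rows, so rows that do not move let the fingers close. It gives the time, the measured TCP pose, the force and the opening at its end, in the units of the state.
- arm.get_state(): the state, without advancing time (a new reading comes with each control period).
- arm.read_camera(name): name is "scene" or "top"; returns a dict with "img" (400x640x3 uint8, red, green, blue), "mtx" (3x3 intrinsics, pixels), "k1" (the pictures are not rectified: a ray, as slopes to the right and down, at radius r is drawn at 1 + k1 r^2 times it, then the intrinsics apply), "eye" and "rotation" of the camera in the world. Camera axes: x right, y up, looking along -z (the intrinsics and any distortion apply to the point x, -y, -z); pixel columns grow to the right and rows downward; lengths in m; the calibration is good to about 2 mm. A picture is of the moment at which its call begins. There is no depth.
- arm.close_job(): hands the job in, once; it reports no verdict.
The state is a dict: "clock": time; "joints": joint angles; "qvel": joint speeds; "effort": joint torques, N m; "position": TCP position; "eef_rot": TCP orientation; "contact_force": force on the tool from outside, world axes, zero at the start; "torque": the same for the moment, N m; "gripper_width": opening from 0.0 (shut) to 1.0 (fully open).
Only numpy, scipy, OpenCV 4.12 (cv2) and the standard library are available. Lean on these libraries where they do the work, as an engineer would, in place of code of your own. Each camera call takes 0.05 s, during which the arm holds its last target. There are 200 camera calls.

TASK

Nip up the cap of every jar in the open case with a gentle clockwise twist: a good cap draws down and bites within an eighth of a turn and is left there, a stripped one just spins on. Lift each jar with a stripped cap out by its glass body, never by the cap, and stand it upright in the red rework tray without dropping it; the good jars stay in the case. Then gently close the case until its two shells meet flush, and leave the other things on the bench alone.

Things in the scene. Friction and masses are not known exactly. Their poses are not given: they have to be found in the camera images.
- case: plywood carry case of the frit kit, fixed to the bench, standing open: lower shell 276 (x) x 196 (y) x 60 mm high, walls and floor 8 mm. Origin: centre of its underside; x along its long side, y towards the hinge, z up. Jars stand in the pockets of its insert, with their feet 8 mm above the case's underside; some pockets are empty.
- case_insert (a point): middle of the top face of the case's grey insert, 46 mm above the case's underside, axes as the case's. It has six 58 mm square pockets, open down to the case floor, centred at x = -84, 0, +84 and y = -42, +42 mm. A jar's body stands 44 mm out of it, 30 mm clear of the next one, and cannot turn in its pocket by more than about 5 degrees.
- lid (a joint): opening angle of the case's upper shell, rad: 0 = shut, rims flush; it starts near 2.0, leaning back past upright (stop at 2.15). The friction hinge holds it at any angle (it turns under 0.2 to 1.5 Nm, at most 8 N at the free edge); no latch. Shut, its flat top is 134 mm above the case's underside and it clears the jars.
- lid_hinge (a point): middle of the hinge line, which runs along the case's x axis at y = +98 mm, 60 mm above the case's underside. This frame turns with the upper shell: the shell extends 196 mm along its -y and 74 mm along its +z (when shut these are the case's y and z); the free outer edge at y = -196, z = +74 mm is its highest while open.
- tray: loose shallow red rework tray, 280 (x) x 102 (y) x 22 mm high, walls and floor 5 mm, 0.8 kg, empty at the start. Origin: centre of its underside, x along its long side. It takes three jars side by side along x, 80 mm apart.
- jar_a_center (a point): centre of frit jar a, half-way up, 56 mm above its foot (may be absent). All jars are alike: 112 mm tall, about 0.35 kg; teal glass body 54 x 54 mm square with flat sides along its x and y, its shoulder 26 mm above this point; then a short neck and a black round cap 46 mm across, from 30 to 56 mm above this point.
- cap_a (a joint): angle of jar a's cap, rad, anticlockwise from above positive, near 0 at the start (yellow stroke along the jar's +x). All caps turn easily (0.05 Nm) and stay where left. Turned clockwise, a good one draws down 1.6 mm and bites hard at -0.45 (fingers gripping with 20 to 40 N then slip); a stripped one stays up and spins on past -0.6. Over 100 N on a side crushes it.
- jar_b_center (a point): centre of frit jar b, half-way up, 56 mm above its foot (may be absent). All jars are alike: 112 mm tall, about 0.35 kg; teal glass body 54 x 54 mm square with flat sides along its x and y, its shoulder 26 mm above this point; then a short neck and a black round cap 46 mm across, from 30 to 56 mm above this point.
- cap_b (a joint): angle of jar b's cap, rad, anticlockwise from above positive, near 0 at the start (yellow stroke along the jar's +x). All caps turn easily (0.05 Nm) and stay where left. Turned clockwise, a good one draws down 1.6 mm and bites hard at -0.45 (fingers gripping with 20 to 40 N then slip); a stripped one stays up and spins on past -0.6. Over 100 N on a side crushes it.
- jar_c_center (a point): centre of frit jar c, half-way up, 56 mm above its foot (may be absent). All jars are alike: 112 mm tall, about 0.35 kg; teal glass body 54 x 54 mm square with flat sides along its x and y, its shoulder 26 mm above this point; then a short neck and a black round cap 46 mm across, from 30 to 56 mm above this point.
- cap_c (a joint): angle of jar c's cap, rad, anticlockwise from above positive, near 0 at the start (yellow stroke along the jar's +x). All caps turn easily (0.05 Nm) and stay where left. Turned clockwise, a good one draws down 1.6 mm and bites hard at -0.45 (fingers gripping with 20 to 40 N then slip); a stripped one stays up and spins on past -0.6. Over 100 N on a side crushes it.
- jar_d_center (a point): centre of frit jar d, half-way up, 56 mm above its foot (may be absent). All jars are alike: 112 mm tall, about 0.35 kg; teal glass body 54 x 54 mm square with flat sides along its x and y, its shoulder 26 mm above this point; then a short neck and a black round cap 46 mm across, from 30 to 56 mm above this point.
- cap_d (a joint): angle of jar d's cap, rad, anticlockwise from above positive, near 0 at the start (yellow stroke along the jar's +x). All caps turn easily (0.05 Nm) and stay where left. Turned clockwise, a good one draws down 1.6 mm and bites hard at -0.45 (fingers gripping with 20 to 40 N then slip); a stripped one stays up and spins on past -0.6. Over 100 N on a side crushes it.
- jar_e_center (a point): centre of frit jar e, half-way up, 56 mm above its foot (may be absent). All jars are alike: 112 mm tall, about 0.35 kg; teal glass body 54 x 54 mm square with flat sides along its x and y, its shoulder 26 mm above this point; then a short neck and a black round cap 46 mm across, from 30 to 56 mm above this point.
- cap_e (a joint): angle of jar e's cap, rad, anticlockwise from above positive, near 0 at the start (yellow stroke along the jar's +x). All caps turn easily (0.05 Nm) and stay where left. Turned clockwise, a good one draws down 1.6 mm and bites hard at -0.45 (fingers gripping with 20 to 40 N then slip); a stripped one stays up and spins on past -0.6. Over 100 N on a side crushes it.
- jar_f_center (a point): centre of frit jar f, half-way up, 56 mm above its foot (may be absent). All jars are alike: 112 mm tall, about 0.35 kg; teal glass body 54 x 54 mm square with flat sides along its x and y, its shoulder 26 mm above this point; then a short neck and a black round cap 46 mm across, from 30 to 56 mm above this point.
- cap_f (a joint): angle of jar f's cap, rad, anticlockwise from above positive, near 0 at the start (yellow stroke along the jar's +x). All caps turn easily (0.05 Nm) and stay where left. Turned clockwise, a good one draws down 1.6 mm and bites hard at -0.45 (fingers gripping with 20 to 40 N then slip); a stripped one stays up and spins on past -0.6. Over 100 N on a side crushes it.
- brush: bystander: wooden brush, 170 mm long, origin under its middle
- scraper: bystander: scraper with wooden handle and steel blade, 240 mm long, origin under its middle
- soap: bystander: green soap bottle, 64 mm across, 190 mm tall, origin under its middle
- flask: bystander: blue drinking flask with black lid, 74 mm across, about 180 mm tall, origin under its middle
- billet: bystander: teal glass billet, 80 x 45 x 22 mm, origin under its middle
- cup: bystander: white cup, 70 mm across, 75 mm tall, origin under its middle
- sponge: bystander: yellow sponge block, 110 x 70 x 30 mm, origin under its middle

How it is judged:
By the outcome, as a careful person would: the job done as asked, in the order asked, and still so for the second after the job is handed in, with the robot touching nothing.
Of jar_a, jar_b, jar_c, jar_d, jar_e, jar_f only 4 to 6 are there at a start; the rules pass over those that are not, and their reading is None.
At some moment in a run one of tray may be knocked a few centimetres aside while the robot is not near it.
It also fails if it takes over 210 s, if anything falls off the work surface, if the arm or the gripper's body presses on something with over 40 N, if the wrist force passes 120 N, or if a joint passes its speed limit or range.

## Working session

There is one attempt and no reset: what is moved stays moved. The work goes in short steps, Python scripts to look and compute and a tool call to move; the robot and the scene stay as the last step left them, time stands still between calls to the robot, and variables do not carry over. Pictures are saved under pics/ and viewed, about 12 in all and at most 16, crops included, and the job is handed in when it is done.

Besides the shell and the picture viewer there is one more tool, called after ">>>" as name([rows], argument=value, ...), one row to a line, values as JSON. move_arm: Moves the arm, as the interface text tells. Its arguments: {"type":"object","properties":{"linear":{"type":"array","items":{"type":"array","items":{"type":"number"}}},"yaw":{"type":"array","items":{"type":"number"}},"gripper":{"type":"number"}},"required":["linear","yaw"]}

```bash
mkdir -p pics; cat > h.py <<'E'
import numpy as np, cv2
from bench import arm
def cam(n,save=None):
    c=arm.read_camera(n)
    if save: cv2.imwrite('pics/'+save,c['img'][:,:,::-1])
    return c
def ray(c,uv):
    K=np.array(c['mtx']);uv=np.atleast_2d(np.array(uv,float))
    d=(uv-K[:2,2])/np.array([K[0,0],K[1,1]])
    x=d.copy()
    for _ in range(20): x=d/(1+c['k1']*(x**2).sum(1,keepdims=True))
    v=np.c_[x[:,0],-x[:,1],-np.ones(len(x))]
    R=np.array(c['rotation'])
    if R.size==4:
        from scipy.spatial.transform import Rotation as Q
        R=Q.from_quat(np.r_[R[1:],R[0]]).as_matrix()
    return np.array(c['eye']),v@R.T
def onz(c,uv,z):
    e,v=ray(c,uv); return e+v*((z-e[2])/v[:,2])[:,None]
def proj(c,P):
    R=np.array(c['rotation']);P=np.atleast_2d(P)
    p=(P-np.array(c['eye']))@R
    x=np.c_[p[:,0]/-p[:,2],-p[:,1]/-p[:,2]]
    x=x*(1+c['k1']*(x**2).sum(1,keepdims=True))
    K=np.array(c['mtx']); return x*[K[0,0],K[1,1]]+K[:2,2]
E
python3 - <<'E'
from h import *
for n in('scene','top'):
    c=cam(n,n+'0.png'); print(n,c['mtx'],c['k1'],c['eye'],c['rotation'])
print(arm.get_state(),arm.nose_length)
E
```

```text
scene [[474.83106546   0.         317.0263875 ]
 [  0.         474.83106546 194.8678426 ]
 [  0.           0.           1.        ]] -0.06887612740716201 [ 1.06474804 -0.77049668  1.11289121] [0.90063969 0.32724711 0.1062451  0.26546084]
top [[403.11068646   0.         317.75472329]
 [  0.         403.11068646 204.06054324]
 [  0.           0.           1.        ]] -0.051586075329262765 [ 0.3815445  -0.04739408  1.41882265] [ 0.70547833  0.05218497 -0.04635667 -0.70528584]
{'clock': 0.1, 'joints': array([ 1.12119715e+00,  4.86776064e-02,  9.77027125e-02,  1.62194832e+00,
       -2.78053293e-05,  1.44299858e+00]), 'qvel': array([ 8.20739320e-04, -1.69307168e-03,  4.72295965e-03, -7.05528470e-06,
       -1.08416305e-03, -2.08504614e-04]), 'effort': array([ 2.40875859e-03, -3.39851797e+01,  3.20935214e+01,  1.58526428e-02,
       -1.27337685e-04,  1.12423214e-05]), 'position': array([0.16583874, 0.49757787, 0.24720769]), 'eef_rot': array([-2.89439467e-04,  1.60207246e-01,  9.87082827e-01, -1.02338895e-03]), 'contact_force': array([-0.5346254 ,  0.20807346, -0.15517328]), 'torque': array([-0.02025576,  0.02982945, -0.01130552]), 'gripper_width': 1.0031044635783521} 0.017
```

View pics/top0.png

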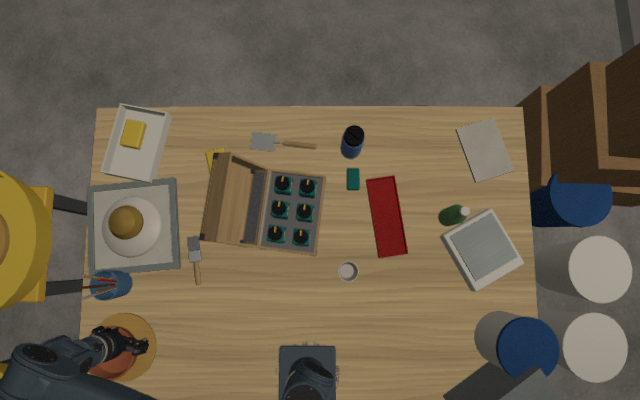

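View pics/scene0.png

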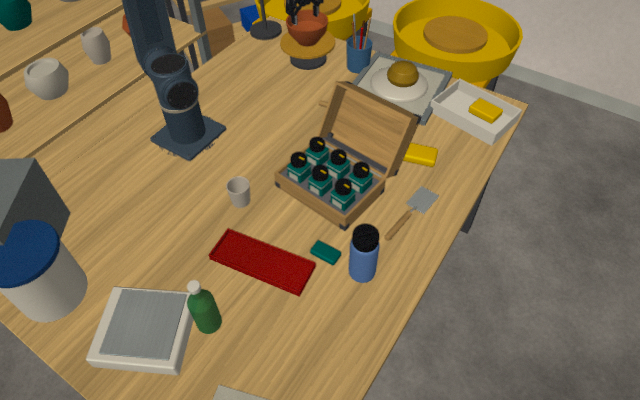

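```bash
cat > fix.py <<'E'
s=open('h.py').read()
s=s.replace("""    R=np.array(c['rotation'])
    if R.size==4:
        from scipy.spatial.transform import Rotation as Q
        R=Q.from_quat(np.r_[R[1:],R[0]]).as_matrix()
""","    R=rot(c)\n").replace("R=np.array(c['rotation']);P=","R=rot(c);P=")
s=s.replace("def cam(","""from scipy.spatial.transform import Rotation as Q
def rot(c): r=c['rotation']; return Q.from_quat([r[1],r[2],r[3],r[0]]).as_matrix()
def blobs(m,lo):
    n,_,st,ce=cv2.connectedComponentsWithStats(m.astype(np.uint8))
    return [(st[i,4],ce[i],st[i,:4]) for i in range(1,n) if st[i,4]>=lo]
def tray(c,show=False):
    hsv=cv2.cvtColor(c['img'],cv2.COLOR_RGB2HSV)
    m=((hsv[...,0]<8)|(hsv[...,0]>172))&(hsv[...,1]>150)&(hsv[...,2]>60)
    m=cv2.morphologyEx(m.astype(np.uint8),cv2.MORPH_CLOSE,np.ones((9,9)))
    n,l,st,_=cv2.connectedComponentsWithStats(m); i=1+st[1:,4].argmax()
    cn=max(cv2.findContours((l==i).astype(np.uint8),cv2.RETR_EXTERNAL,cv2.CHAIN_APPROX_NONE)[0],key=len)[:,0]
    P=onz(c,cn,0.022)[:,:2]
    r=cv2.minAreaRect((P*1000).astype(np.float32)); return r,cv2.boxPoints(r)
def cam(""",1)
open('h.py','w').write(s)
E
python3 fix.py
python3 - <<'E'
from h import *
c=cam('top'); s=cam('scene')
print('tray top',tray(c)); print('tray scene',tray(s)[0])
cv2.imwrite('pics/crop.png',cv2.resize(c['img'][140:270,190:420,::-1],None,fx=3.4,fy=3.4,interpolation=cv2.INTER_CUBIC))
cv2.imwrite('pics/crops.png',cv2.resize(s['img'][70:230,260:440,::-1],None,fx=3.6,fy=3.6,interpolation=cv2.INTER_CUBIC))
for n,c,(r0,r1,c0,c1) in(('top',c,(165,255,262,325)),('scene',s,(130,215,283,380))):
    im=c['img'][r0:r1,c0:c1].astype(int)
    m=im.max(2)<45
    for a,ce,st in blobs(m,20):
        p=ce+[c0,r0]; print(n,a,st,p.round(1),onz(c,p,0.119 if n=='top' else .11)[0].round(4))
    hsv=cv2.cvtColor(c['img'][r0:r1,c0:c1],cv2.COLOR_RGB2HSV)
    y=(hsv[...,0]>18)&(hsv[...,0]<35)&(hsv[...,1]>140)&(hsv[...,2]>110)
    for a,ce,st in blobs(y,3): p=ce+[c0,r0];print('yel',a,p.round(1),onz(c,p,.12)[0].round(4))
E
```

```text
tray top (((536.5079345703125, -275.3843994140625), (277.1557312011719, 101.76836395263672), 8.339086532592773), array([[ 392.0154 , -245.13632],
       [ 406.77505, -345.8287 ],
       [ 681.0005 , -305.63248],
       [ 666.24084, -204.9401 ]], dtype=float32))
tray scene ((541.3836669921875, -283.6369934082031), (282.7552490234375, 109.20545959472656), 8.35835075378418)
top 146 [13 11 14 14] [281.6 182.9] [0.6343 0.0823 0.119 ]
top 177 [38 14 14 19] [306.5 187.7] [6.183e-01 2.000e-04 1.190e-01]
top 28 [14 26 14  4] [282.1 192.6] [0.6018 0.0801 0.119 ]
top 158 [10 36 14 17] [278.  208.7] [0.549  0.0927 0.119 ]
top 144 [35 39 14 15] [303.5 211.1] [0.5408 0.0096 0.119 ]
top 147 [ 6 61 14 15] [274.4 233.5] [0.468  0.1034 0.119 ]
top 145 [31 65 15 15] [300.3 236.9] [0.4573 0.0195 0.119 ]
yel 7 [282.  178.1] [0.65  0.081 0.12 ]
yel 7 [307.3 181.6] [ 0.6384 -0.0022  0.12  ]
yel 9 [278.4 203.3] [0.5663 0.0915 0.12  ]
yel 5 [303.8 206.8] [0.5549 0.0088 0.12  ]
yel 9 [274.4 228.8] [0.4833 0.1033 0.12  ]
yel 8 [300.2 232.2] [0.4721 0.0198 0.12  ]
scene 167 [27  7 15 15] [316.5 144.5] [0.4737 0.0972 0.11  ]
scene 180 [48 19 15 16] [337.7 157. ] [0.5564 0.0858 0.11  ]
scene 183 [ 8 22 16 16] [298.  159.8] [0.4631 0.0134 0.11  ]
scene 192 [70 32 16 16] [360.4 169.9] [0.6392 0.0763 0.11  ]
scene 201 [29 34 16 17] [319.2 172.8] [0.5447 0.0032 0.11  ]
scene 206 [52 48 16 17] [342.4 186.4] [ 0.6282 -0.0059  0.11  ]
yel 10 [320.  142.7] [0.4842 0.1006 0.12  ]
yel 10 [341.3 155.5] [0.567  0.0883 0.12  ]
yel 9 [301.2 157.9] [0.4726 0.0171 0.12  ]
yel 11 [364.1 168.5] [0.6495 0.0784 0.12  ]
yel 12 [322.8 171.3] [0.5555 0.0056 0.12  ]
yel 11 [346.1 185.5] [ 0.6393 -0.005   0.12  ]
```

View pics/crop.png

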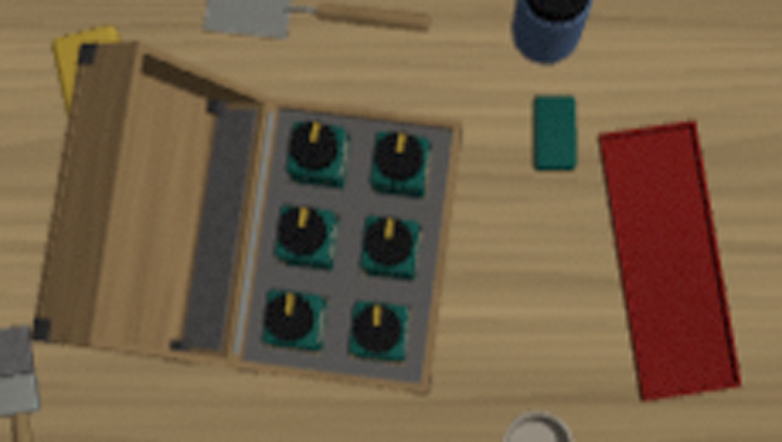

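```bash
cat >> h.py <<'E'
def caps(c,roi):
    r0,r1,c0,c1=roi; k=4
    im=cv2.resize(c['img'][r0:r1,c0:c1],None,fx=k,fy=k,interpolation=cv2.INTER_CUBIC)
    hsv=cv2.cvtColor(im,cv2.COLOR_RGB2HSV)
    d=im.max(2)<50
    y=(hsv[...,0]>15)&(hsv[...,0]<36)&(hsv[...,1]>110)&(hsv[...,2]>60)
    m=cv2.morphologyEx((d|y).astype(np.uint8),cv2.MORPH_OPEN,cv2.getStructuringElement(2,(37,37)))
    out=[]
    for a,ce,st in blobs(m,800):
        out.append((np.array([c0,r0])+(ce+.5)/k-.5,a/k/k,st[2:]/k))
    return out
TOP=(160,260,258,330); SC=(125,220,280,385)
E
python3 - <<'E'
from h import *
c=cam('top'); s=cam('scene')
A=caps(c,TOP);B=caps(s,SC)
for z in(.105,.115):
    for a in A: print('top',z,a[0].round(1),round(a[1]),a[2],onz(c,a[0],z)[0].round(4))
    for a in B: print('sc',z,a[0].round(1),round(a[1]),a[2],onz(s,a[0],z)[0].round(4))
G=np.array([[x,y] for x in(-84,0,84) for y in(-42,42)])/1000
from scipy.optimize import least_squares
for n,cc,L in(('top',c,A),('sc',s,B)):
  for z in(.105,.11,.115):
    P=np.array([onz(cc,a[0],z)[0][:2] for a in L])
    def f(p):
        R=np.array([[np.cos(p[2]),-np.sin(p[2])],[np.sin(p[2]),np.cos(p[2])]])
        g=G@R.T+p[:2]; D=np.linalg.norm(P[:,None]-g[None],axis=2); j=D.argmin(1)
        return (P-g[j]).ravel()
    r=least_squares(f,[.545,.05,-.14]); print(n,z,r.x.round(4),(r.fun.reshape(-1,2)*1000).round(1).tolist())
E
```

```text
sc 0.105 [333.  139.3] 2634 [105.  47.] [0.5012 0.1477 0.105 ]
sc 0.105 [314.7 146.7] 82 [10.5  10.25] [0.4713 0.0904 0.105 ]
sc 0.105 [336.  159.3] 98 [11.75 11.25] [0.5543 0.0794 0.105 ]
sc 0.105 [296.4 162.4] 92 [11.5 10.5] [0.4621 0.006  0.105 ]
sc 0.105 [358.5 172. ] 113 [12.5 12.5] [0.6365 0.0705 0.105 ]
sc 0.105 [317.5 175.4] 97 [11.75 11.  ] [ 0.5435 -0.0044  0.105 ]
sc 0.105 [325.8 205.2] 2465 [105.    44.75] [ 0.6229 -0.0846  0.105 ]
sc 0.105 [382.1 181.4] 53 [ 5.5 12. ] [0.7114 0.0746 0.105 ]
sc 0.105 [340.7 189.3] 107 [12.5  11.75] [ 0.6274 -0.0139  0.105 ]
sc 0.115 [333.  139.3] 2634 [105.  47.] [0.5068 0.1386 0.115 ]
sc 0.115 [314.7 146.7] 82 [10.5  10.25] [0.4771 0.0819 0.115 ]
sc 0.115 [336.  159.3] 98 [11.75 11.25] [0.5593 0.071  0.115 ]
sc 0.115 [296.4 162.4] 92 [11.5 10.5] [ 0.4681 -0.0017  0.115 ]
sc 0.115 [358.5 172. ] 113 [12.5 12.5] [0.6408 0.0621 0.115 ]
sc 0.115 [317.5 175.4] 97 [11.75 11.  ] [ 0.5487 -0.012   0.115 ]
sc 0.115 [325.8 205.2] 2465 [105.    44.75] [ 0.6273 -0.0914  0.115 ]
sc 0.115 [382.1 181.4] 53 [ 5.5 12. ] [0.7149 0.0662 0.115 ]
sc 0.115 [340.7 189.3] 107 [12.5  11.75] [ 0.6317 -0.0214  0.115 ]Traceback (most recent call last):
  File "<stdin>", line 16, in <module>
    return func(*args, **kwargs)
    vector_fun = VectorFunction(
        fun_wrapped,
    ...<6 lines>...
        workers=workers
    )
    self._update_fun()
    ~~~~~~~~~~~~~~~~^^
    self.f = self.fun_wrapped(xp_copy(self.x))
             ~~~~~~~~~~~~~~~~^^^^^^^^^^^^^^^^^
    return np.atleast_1d(self.fun(x))
                         ~~~~~~~~^^^
    return self.f(x, *self.args, **self.kwargs)
           ~~~~~~^^^^^^^^^^^^^^^^^^^^^^^^^^^^^^
  File "<stdin>", line 14, in f
ValueError: operands could not be broadcast together with shapes (0,1) (1,6,2)
```

```bash
python3 - <<'E'
from h import *
c=cam('top'); s=cam('scene')
from scipy.optimize import least_squares
G=np.array([[x,y] for x in(-84,0,84) for y in(-42,42)])/1000
def fit(n,P):
    P=np.array(P)
    def f(p):
        R=np.array([[np.cos(p[2]),-np.sin(p[2])],[np.sin(p[2]),np.cos(p[2])]])
        g=G@R.T+p[:2]; j=np.linalg.norm(P[:,None]-g[None],axis=2).argmin(1)
        return (P-g[j]).ravel()
    r=least_squares(f,[.545,.05,-.14],loss='soft_l1',f_scale=.003); print(n,r.x.round(4),(r.fun.reshape(-1,2)*1000).round(1).tolist())
r0,r1,c0,c1=SC; m=s['img'][r0:r1,c0:c1].max(2)<50
B=[st[:2]+(st[2:]-1)/2+[c0,r0] for a,ce,st in blobs(m,100) if 12<st[2]<20 and 12<st[3]<20]
for z in(.105,.109): fit(('scene',z,len(B)),[onz(s,b,z)[0][:2] for b in B])
r0,r1,c0,c1=TOP;k=6
g=cv2.resize(c['img'][r0:r1,c0:c1].max(2),None,fx=k,fy=k,interpolation=cv2.INTER_CUBIC)
H=cv2.HoughCircles(cv2.GaussianBlur(g,(0,0),4),cv2.HOUGH_GRADIENT_ALT if 0 else cv2.HOUGH_GRADIENT,1,80,param1=60,param2=12,minRadius=38,maxRadius=47)[0]
print(H[:9])
q=[(h[:2]+.5)/k-.5+[c0,r0] for h in H]
q=[u for u in q if 262<u[0]<322 and 172<u[1]<248]
fit(('top',len(q)),[onz(c,u,.118)[0][:2] for u in q])
E
```

```text
('scene', 0.105, 6) [ 0.5482  0.0511 -0.1308] [[0.4, 0.3], [-0.3, -0.4], [1.2, -1.3], [0.6, -1.6], [-3.9, 1.3], [0.6, 1.6]]
('scene', 0.109, 6) [ 0.5502  0.0478 -0.1309] [[0.8, 0.1], [-0.3, -0.5], [1.6, -1.1], [0.2, -1.6], [-3.8, 1.5], [0.3, 1.8]]Traceback (most recent call last):
  File "<stdin>", line 17, in <module>
TypeError: 'NoneType' object is not subscriptable
```

>>> move_arm([
  [0,0,-45],
  [0,0,-45],
  [-51.8,-34.8,0],
  [-51.8,-34.8,0],
  [-51.8,-34.8,0],
], yaw=[0,0,0,0,0], gripper=64)

```text
clock: 1.02
position: [0.2814, 0.3487, 0.3386]
eef_rot: [0.0, 0.16, 0.987, 0.0]
contact_force: [0.8, 1.5, -0.3]
gripper_width: 0.752
```

>>> move_arm([
  [-51.8,-34.8,0],
  [-51.8,-34.8,0],
  [-51.8,-34.8,0],
  [-51.8,-34.8,0],
  [-51.8,-34.8,0],
], yaw=[0,0,0,0,0])

```text
clock: 1.65
position: [0.4722, 0.1011, 0.3386]
eef_rot: [0.0, 0.16, 0.987, 0.0]
contact_force: [0.5, 1.0, 0.4]
gripper_width: 0.748
```

>>> move_arm([
  [0,0,0],
  [0,0,50],
  [0,0,50],
], yaw=[-0.18,0,0])

```text
clock: 2.02
position: [0.4721, 0.1025, 0.238]
eef_rot: [0.001, 0.071, 0.997, 0.0]
contact_force: [0.7, -0.2, -0.9]
gripper_width: 0.751
```

>>> move_arm([
  [0,0,40],
  [0,0,45],
  [0,0,25],
  [0,0,12],
  [0,0,6],
], yaw=[-0.18,-0.17,0,0,0])

```text
clock: 2.65
position: [0.4713, 0.1029, 0.1103]
eef_rot: [0.0, -0.104, 0.995, 0.0]
contact_force: [0.3, 0.4, 1.2]
gripper_width: 0.75
```

```bash
cat >> h.py <<'E'
C=np.array([.549,.0505]); TH=-.13
def W(gx,gy): # case mm -> world m
    return C+np.array([[np.cos(TH),-np.sin(TH)],[np.sin(TH),np.cos(TH)]])@[gx/1e3,gy/1e3]
def to(xy,z=None,ang=None,st=None):
    """shift in tool axes (mm) to world xy,z ; yaw so that tool y is at world angle ang from +y (ccw)"""
    st=st or arm.get_state(); q=st['eef_rot']; R=Q.from_quat([q[1],q[2],q[3],q[0]]).as_matrix()
    p=np.array(st['position']); t=np.array([*xy,p[2] if z is None else z])
    a=np.arctan2(-R[0,1],R[1,1])
    print('shift',((t-p)@R*1e3).round(1),'tool ang',a.round(3),'yaw',None if ang is None else round(-(ang-a),3),'F',np.round(st['contact_force'],1),'T',np.round(st['torque'],2),'w',round(st['gripper_width']*85.4,1),'t',st['clock'],'j6',st['joints'][5].round(2))
E
python3 - <<'E'
from h import *
c=cam('scene')
cv2.imwrite('pics/g1.png',cv2.resize(c['img'][70:230,230:430,::-1],None,fx=3.6,fy=3.6,interpolation=cv2.INTER_CUBIC))
to(W(-84,42),.11,-.13)
E
```

```text
shift [0.  0.2 0.1] tool ang 0.208 yaw 0.338 F [-0.3  0.1  0.1] T [0.03 0.   0.01] w 63.7 t 2.7 j6 -0.13
```

View pics/g1.png

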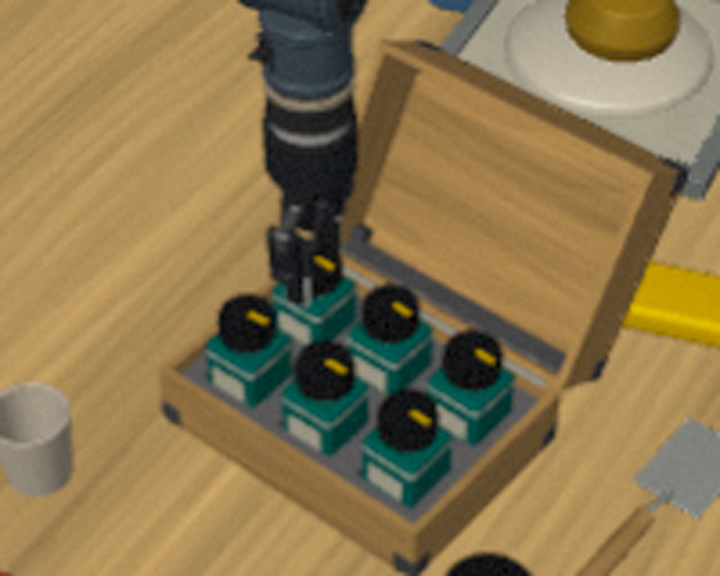

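>>> move_arm([
  [0,0,-2],
  [0,0,0],
  [0,0,0],
  [0,0,0],
], yaw=[0,0,0,0], gripper=40)

```text
clock: 3.2
position: [0.4719, 0.1032, 0.1138]
eef_rot: [0.001, -0.104, 0.995, 0.0]
contact_force: [-1.2, 0.2, 5.5]
gripper_width: 0.516
```

>>> move_arm([
  [0,0,0],
  [0,0,0.8],
  [0,0,0],
  [0,0,0],
], yaw=[0.14,0.14,0.1,0])

```text
clock: 3.7
position: [0.472, 0.1029, 0.1125]
eef_rot: [0.001, 0.085, 0.996, 0.0]
contact_force: [-0.8, 0.6, 4.2]
gripper_width: 0.52
```

```bash
python3 -c "
from h import *
to(W(-84,42),.11,-.13)"
```

```text
shift [ 0.9 -0.   2.5] tool ang -0.171 yaw -0.041 F [-0.8  0.6  4.2] T [ 0.04  0.02 -0.04] w 44.4 t 3.7 j6 0.25
```

>>> move_arm([
  [0,0,0.4],
  [0,0,0],
  [0,0,0],
], yaw=[0.07,0.05,0])

```text
clock: 4.08
position: [0.4722, 0.1027, 0.1122]
eef_rot: [0.001, 0.145, 0.989, -0.0]
contact_force: [-0.4, 0.8, 5.1]
gripper_width: 0.517
```

```bash
python3 -c "
from h import *
to(W(-84,42),.11,-.13)"
```

```text
shift [1.1 0.  2.2] tool ang -0.29 yaw -0.16 F [-0.4  0.8  5.1] T [-0.02  0.07 -0.06] w 44.2 t 4.075 j6 0.37
```

>>> move_arm([
  [0,0,0],
  [0,0,0],
  [0,0,0],
], yaw=[0.08,0.08,0])

```text
clock: 4.45
position: [0.4714, 0.1028, 0.1121]
eef_rot: [0.001, 0.222, 0.975, -0.0]
contact_force: [-2.1, -0.3, 5.4]
gripper_width: 0.52
```

```bash
python3 -c "
from h import *
to(W(-84,42),.11,-.13)"
```

```text
shift [0.3 0.1 2.1] tool ang -0.448 yaw -0.318 F [-2.1 -0.3  5.4] T [-0.08  0.33  0.49] w 44.4 t 4.45 j6 0.52
```

>>> move_arm([
  [0,0,0],
  [0,0,0],
], yaw=[0.06,0])

```text
clock: 4.7
position: [0.4714, 0.1027, 0.1121]
eef_rot: [0.001, 0.25, 0.968, -0.0]
contact_force: [-1.8, -1.2, 5.9]
gripper_width: 0.519
```

```bash
python3 -c "
from h import *
to(W(-84,42),.11,-.13)"
```

```text
shift [0.4 0.1 2.1] tool ang -0.504 yaw -0.374 F [-1.8 -1.2  5.9] T [-0.14  0.34  1.55] w 44.3 t 4.7 j6 0.58
```

>>> move_arm([
  [0,0,0],
  [0,0,0],
  [0,0,-30],
  [0,0,-10],
], yaw=[0,0,0,-0.17], gripper=64)

```text
clock: 5.2
position: [0.4716, 0.1028, 0.1521]
eef_rot: [0.001, 0.168, 0.986, 0.0]
contact_force: [0.7, 1.1, 0.5]
gripper_width: 0.744
```

>>> move_arm([
  [0,0,0],
  [0,0,0],
  [0,0,0],
  [0,0,0],
], yaw=[-0.18,-0.18,-0.18,0])

```text
clock: 5.7
position: [0.4708, 0.1028, 0.1505]
eef_rot: [-0.001, -0.098, 0.995, 0.0]
contact_force: [-0.1, -0.0, -0.2]
gripper_width: 0.746
```

```bash
python3 -c "
from h import *
s=cam('scene')
cv2.imwrite('pics/g2.png',cv2.resize(s['img'][70:230,230:430,::-1],None,fx=3.6,fy=3.6,interpolation=cv2.INTER_CUBIC))
to(W(0,42),.114,.2)"
```

```text
shift [-80.  -26.6  36.5] tool ang 0.195 yaw -0.005 F [ 0.   1.  -0.3] T [-0.01 -0.04 -0.  ] w 64.2 t 5.75 j6 -0.12
```

View pics/g2.png

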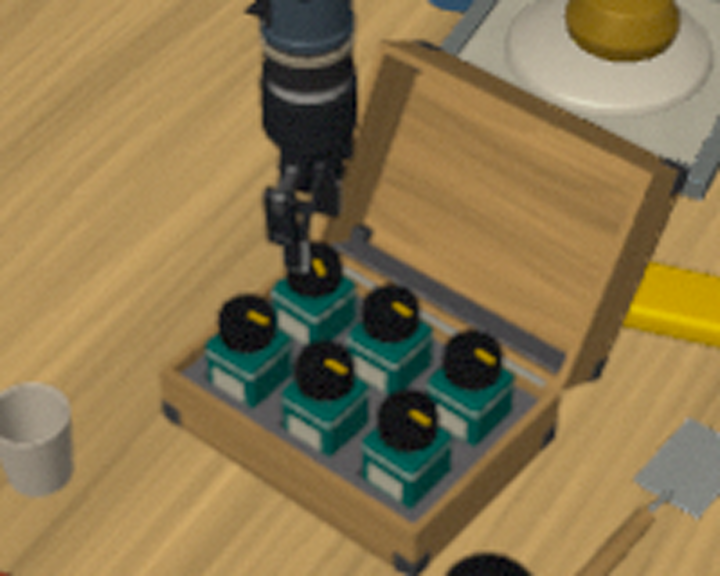

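>>> move_arm([
  [-40,-13.3,0],
  [-40,-13.3,0],
  [0,0,24],
  [0,0,12],
  [0,0,0],
], yaw=[0,0,0,0,0])

```text
clock: 6.38
position: [0.5532, 0.0925, 0.1135]
eef_rot: [-0.002, -0.098, 0.995, 0.0]
contact_force: [0.0, 0.6, 0.4]
gripper_width: 0.753
```

>>> move_arm([
  [0,0,0],
  [0,0,0],
  [0,0,0],
  [0,0,0],
], yaw=[0,0,0,0], gripper=40)

```text
clock: 6.88
position: [0.5553, 0.0926, 0.1163]
eef_rot: [0.001, -0.099, 0.995, -0.0]
contact_force: [-1.4, -0.3, 5.1]
gripper_width: 0.515
```

>>> move_arm([
  [0,0,0],
  [0,0,0.4],
  [0,0,0.4],
  [0,0,0],
  [0,0,0],
], yaw=[0.14,0.14,0.14,0.08,0])

```text
clock: 7.5
position: [0.5547, 0.0925, 0.1149]
eef_rot: [0.0, 0.149, 0.989, -0.0]
contact_force: [-1.3, -0.8, 4.4]
gripper_width: 0.515
```

```bash
python3 -c "
from h import *
to(W(0,42),.114,.2)"
```

```text
shift [ 0.1 -0.4  0.9] tool ang -0.3 yaw -0.5 F [-1.3 -0.8  4.4] T [-0.17  0.54  0.56] w 44.0 t 7.5 j6 0.35
```

>>> move_arm([
  [0,0,0],
  [0,0,0],
], yaw=[0.06,0])

```text
clock: 7.75
position: [0.5547, 0.0924, 0.1148]
eef_rot: [0.0, 0.177, 0.984, -0.0]
contact_force: [-2.1, -1.7, 5.4]
gripper_width: 0.518
```

```bash
python3 -c "
from h import *
to(W(0,42),.114,.2)"
```

```text
shift [ 0.1 -0.4  0.8] tool ang -0.357 yaw -0.557 F [-2.1 -1.7  5.4] T [-0.37  0.57  1.62] w 44.2 t 7.75 j6 0.4
```

>>> move_arm([
  [0,0,0],
  [0,0,0],
  [0,0,-37],
  [0,0,0],
  [0,0,0],
], yaw=[0,0,0,-0.18,-0.18], gripper=64)

```text
clock: 8.38
position: [0.5552, 0.0926, 0.1515]
eef_rot: [0.0, -0.002, 1.0, 0.0]
contact_force: [-0.4, 0.4, -0.5]
gripper_width: 0.748
```

>>> move_arm([
  [0,0,0],
  [-40,-13.3,0],
  [-40,-13.3,0],
  [0,0,0],
], yaw=[-0.18,0,0,0])

```text
clock: 8.88
position: [0.6397, 0.0798, 0.1483]
eef_rot: [-0.001, -0.088, 0.996, 0.0]
contact_force: [-0.5, -0.3, 0.5]
gripper_width: 0.75
```

```bash
python3 -c "
from h import *
to(W(84,42),.114,.2)"
```

```text
shift [ 1.6  1.8 34.3] tool ang 0.176 yaw -0.024 F [-0.5 -0.3  0.5] T [-0.01  0.05 -0.  ] w 64.1 t 8.875 j6 -0.16
```

>>> move_arm([
  [1.6,1.8,20],
  [0,0,14],
  [0,0,0],
], yaw=[0,0,0])

```text
clock: 9.25
position: [0.6345, 0.0822, 0.1153]
eef_rot: [-0.002, -0.089, 0.996, 0.0]
contact_force: [-0.5, -0.8, 0.4]
gripper_width: 0.753
```

>>> move_arm([
  [0,0,0],
  [0,0,0],
  [0,0,0],
  [0,0,0],
], yaw=[0,0,0,0], gripper=40)

```text
clock: 9.75
position: [0.637, 0.082, 0.1184]
eef_rot: [0.001, -0.089, 0.996, -0.0]
contact_force: [-0.1, -0.4, 1.7]
gripper_width: 0.514
```

>>> move_arm([
  [0,0,0],
  [0,0,0.4],
  [0,0,0.4],
  [0,0,0],
  [0,0,0],
], yaw=[0.14,0.14,0.14,0.08,0])

```text
clock: 10.38
position: [0.6371, 0.0828, 0.1184]
eef_rot: [0.001, 0.16, 0.987, 0.001]
contact_force: [-1.7, 1.2, 5.7]
gripper_width: 0.513
```

```bash
python3 -c "
from h import *
to(W(84,42),.114,.2)"
```

```text
shift [-1.1 -1.2  4.4] tool ang -0.321 yaw -0.521 F [-1.7  1.2  5.7] T [ 0.3   0.2  -0.05] w 43.8 t 10.375 j6 0.35
```

>>> move_arm([
  [0,0,0.5],
  [0,0,0],
  [0,0,0],
], yaw=[0.08,0.06,0])

```text
clock: 10.75
position: [0.6372, 0.0829, 0.1184]
eef_rot: [0.001, 0.229, 0.974, 0.001]
contact_force: [-1.6, 2.0, 6.1]
gripper_width: 0.518
```

```bash
python3 -c "
from h import *
to(W(84,42),.114,.2)"
```

```text
shift [-1.2 -1.3  4.4] tool ang -0.461 yaw -0.661 F [-1.6  2.   6.1] T [ 0.29  0.24 -0.11] w 44.2 t 10.75 j6 0.49
```

>>> move_arm([
  [0,0,0],
  [0,0,0],
  [0,0,0],
], yaw=[0.09,0.08,0])

```text
clock: 11.12
position: [0.6375, 0.083, 0.1184]
eef_rot: [0.001, 0.31, 0.951, 0.001]
contact_force: [-0.5, 1.6, 5.2]
gripper_width: 0.513
```

```bash
python3 -c "
from h import *
to(W(84,42),.114,.2)"
```

```text
shift [-1.3 -1.3  4.4] tool ang -0.631 yaw -0.831 F [-0.5  1.6  5.2] T [ 0.35  0.19 -0.05] w 43.8 t 11.125 j6 0.66
```

>>> move_arm([
  [0,0,0],
  [0,0,0],
  [0,0,-35],
  [0,0,0],
  [0,0,0],
], yaw=[0,0,0,-0.18,-0.18], gripper=64)

```text
clock: 11.75
position: [0.6365, 0.0819, 0.1511]
eef_rot: [0.0, 0.133, 0.991, -0.0]
contact_force: [-1.0, -0.3, 0.3]
gripper_width: 0.749
```

>>> move_arm([
  [0,0,0],
  [0,0,0],
  [0,0,0],
], yaw=[-0.18,-0.18,-0.13])

```text
clock: 12.12
position: [0.636, 0.0819, 0.1501]
eef_rot: [-0.001, -0.111, 0.994, 0.0]
contact_force: [0.0, 0.7, -0.3]
gripper_width: 0.748
```

```bash
python3 -c "
from h import *
to(W(84,-42),.115,.2)"
```

```text
shift [ 27.4 -79.8  35.1] tool ang 0.223 yaw 0.023 F [ 0.   0.7 -0.3] T [-0.02  0.03 -0.02] w 63.9 t 12.125 j6 -0.2
```

>>> move_arm([
  [13.7,-40,0],
  [13.7,-40,0],
  [0,0,24],
  [0,0,11],
  [0,0,0],
], yaw=[0,0,0,0,0])

```text
clock: 12.75
position: [0.6256, -0.0016, 0.114]
eef_rot: [-0.002, -0.109, 0.994, 0.0]
contact_force: [0.1, -0.4, 0.5]
gripper_width: 0.749
```

>>> move_arm([
  [0,0,0],
  [0,0,0],
  [0,0,0],
  [0,0,0],
], yaw=[0,0,0,0], gripper=40)

```text
clock: 13.25
position: [0.6274, -0.0015, 0.117]
eef_rot: [0.001, -0.109, 0.994, 0.0]
contact_force: [-1.3, 2.0, 3.0]
gripper_width: 0.517
```

>>> move_arm([
  [0,0,0],
  [0,0,0.4],
  [0,0,0.4],
  [0,0,0],
  [0,0,0],
], yaw=[0.14,0.14,0.14,0.08,0])

```text
clock: 13.88
position: [0.6268, -0.0015, 0.1156]
eef_rot: [-0.0, 0.139, 0.99, 0.0]
contact_force: [-2.9, 1.3, 3.1]
gripper_width: 0.516
```

```bash
python3 -c "
from h import *
to(W(84,-42),.115,.2)"
```

```text
shift [-0.2 -0.5  0.6] tool ang -0.278 yaw -0.478 F [-2.9  1.3  3.1] T [0.38 0.43 0.77] w 44.1 t 13.875 j6 0.17
```

>>> move_arm([
  [0,0,0],
  [0,0,0],
], yaw=[0.05,0])

```text
clock: 14.12
position: [0.6267, -0.0015, 0.1155]
eef_rot: [-0.0, 0.162, 0.987, 0.0]
contact_force: [-0.8, 0.8, 3.1]
gripper_width: 0.518
```

```bash
python3 -c "
from h import *
to(W(84,-42),.115,.2)"
```

```text
shift [-0.3 -0.5  0.5] tool ang -0.326 yaw -0.526 F [-0.8  0.8  3.1] T [0.41 0.46 1.69] w 44.2 t 14.125 j6 0.22
```

>>> move_arm([
  [0,0,0],
  [0,0,0],
  [0,0,-36],
  [0,0,0],
  [0,0,0],
], yaw=[0,0,0,-0.18,-0.18], gripper=64)

```text
clock: 14.75
position: [0.6276, -0.0027, 0.1519]
eef_rot: [0.001, -0.016, 1.0, -0.0]
contact_force: [-0.6, 0.6, 1.0]
gripper_width: 0.746
```

>>> move_arm([
  [0,0,0],
  [0,0,0],
], yaw=[-0.17,0])

```text
clock: 15.0
position: [0.627, -0.0025, 0.1509]
eef_rot: [-0.0, -0.097, 0.995, -0.0]
contact_force: [0.7, -0.4, -1.2]
gripper_width: 0.753
```

```bash
python3 -c "
from h import *
to(W(0,-42),.115,.2)"
```

```text
shift [79.7 27.3 35.9] tool ang 0.195 yaw -0.005 F [ 0.7 -0.4 -1.2] T [0.02 0.01 0.03] w 64.3 t 15.0 j6 -0.31
```

Jar (84,-42) is good. Next is (0,-42).

>>> move_arm([
  [40,13.7,0],
  [40,13.7,0],
  [0,0,24],
  [0,0,11],
  [0,0,0],
], yaw=[0,0,0,0,0])

```text
clock: 15.62
position: [0.5425, 0.009, 0.115]
eef_rot: [-0.001, -0.098, 0.995, 0.0]
contact_force: [0.1, 0.1, 0.2]
gripper_width: 0.75
```

>>> move_arm([
  [0,0,0],
  [0,0,0],
  [0,0,0],
  [0,0,0],
], yaw=[0,0,0,0], gripper=40)

```text
clock: 16.12
position: [0.5442, 0.0088, 0.1173]
eef_rot: [0.001, -0.099, 0.995, -0.001]
contact_force: [1.2, -1.6, 2.5]
gripper_width: 0.52
```

>>> move_arm([
  [0,0,0],
  [0,0,0.4],
  [0,0,0.4],
  [0,0,0],
  [0,0,0],
], yaw=[0.14,0.14,0.14,0.08,0])

```text
clock: 16.75
position: [0.5436, 0.0089, 0.1172]
eef_rot: [0.001, 0.151, 0.989, -0.0]
contact_force: [-0.4, -1.6, 6.4]
gripper_width: 0.519
```

```bash
python3 -c "
from h import *
to(W(0,-42),.115,.2)"
```

```text
shift [ 0.  -0.   2.2] tool ang -0.303 yaw -0.503 F [-0.4 -1.6  6.4] T [-0.12  0.26 -0.06] w 44.3 t 16.75 j6 0.2
```

>>> move_arm([
  [0,0,0],
  [0,0,0],
  [0,0,0],
], yaw=[0.08,0.06,0])

```text
clock: 17.12
position: [0.5436, 0.0089, 0.1172]
eef_rot: [0.001, 0.219, 0.976, -0.0]
contact_force: [-0.7, -1.2, 6.2]
gripper_width: 0.519
```

```bash
python3 -c "
from h import *
to(W(0,-42),.115,.2)"
```

```text
shift [ 0.  -0.   2.2] tool ang -0.442 yaw -0.642 F [-0.7 -1.2  6.2] T [-0.21  0.28 -0.09] w 44.4 t 17.125 j6 0.34
```

>>> move_arm([
  [0,0,0],
  [0,0,0],
  [0,0,0],
], yaw=[0.08,0.06,0])

```text
clock: 17.5
position: [0.5436, 0.0088, 0.1172]
eef_rot: [0.001, 0.287, 0.958, -0.0]
contact_force: [-1.1, -1.1, 6.4]
gripper_width: 0.513
```

```bash
python3 -c "
from h import *
to(W(0,-42),.115,.2)"
```

```text
shift [ 0.  -0.   2.2] tool ang -0.582 yaw -0.782 F [-1.1 -1.1  6.4] T [-0.25  0.21 -0.06] w 43.8 t 17.5 j6 0.48
```

Stripped: (0,-42). Now the last, (-84,-42).

>>> move_arm([
  [0,0,0],
  [0,0,0],
  [0,0,-35],
  [0,0,0],
  [0,0,0],
], yaw=[0,0,0,-0.18,-0.18], gripper=64)

```text
clock: 18.12
position: [0.5432, 0.0093, 0.1505]
eef_rot: [0.0, 0.108, 0.994, 0.0]
contact_force: [0.8, 0.1, -0.2]
gripper_width: 0.749
```

>>> move_arm([
  [0,0,0],
  [0,0,0],
  [0,0,0],
], yaw=[-0.18,-0.18,-0.06])

```text
clock: 18.5
position: [0.5426, 0.0093, 0.1497]
eef_rot: [-0.001, -0.1, 0.995, 0.0]
contact_force: [-0.4, 0.2, -0.7]
gripper_width: 0.748
```

```bash
python3 -c "
from h import *
to(W(-84,-42),.115,.2)"
```

```text
shift [78.6 26.6 34.8] tool ang 0.201 yaw 0.001 F [-0.4  0.2 -0.7] T [-0.06 -0.02  0.03] w 63.8 t 18.5 j6 -0.31
```

>>> move_arm([
  [39.3,13.3,0],
  [39.3,13.3,0],
  [0,0,24],
  [0,0,11],
  [0,0,0],
], yaw=[0,0,0,0,0])

```text
clock: 19.12
position: [0.4599, 0.0198, 0.1141]
eef_rot: [-0.001, -0.099, 0.995, 0.0]
contact_force: [-0.0, 0.1, 0.4]
gripper_width: 0.748
```

>>> move_arm([
  [0,0,0],
  [0,0,0],
  [0,0,0],
  [0,0,0],
], yaw=[0,0,0,0], gripper=40)

```text
clock: 19.62
position: [0.4617, 0.0195, 0.1163]
eef_rot: [0.001, -0.099, 0.995, -0.0]
contact_force: [1.4, -1.6, 3.9]
gripper_width: 0.513
```

>>> move_arm([
  [0,0,0],
  [0,0,0.4],
  [0,0,0.4],
  [0,0,0],
  [0,0,0],
], yaw=[0.14,0.14,0.14,0.08,0])

```text
clock: 20.25
position: [0.4613, 0.0193, 0.1162]
eef_rot: [0.001, 0.151, 0.989, -0.0]
contact_force: [-1.1, -1.5, 6.9]
gripper_width: 0.514
```

```bash
python3 -c "
from h import *
to(W(-84,-42),.115,.2)"
```

```text
shift [1.2 0.2 1.2] tool ang -0.303 yaw -0.503 F [-1.1 -1.5  6.9] T [-0.23  0.28 -0.  ] w 43.9 t 20.25 j6 0.2
```

>>> move_arm([
  [0,0,0],
  [0,0,0],
  [0,0,0],
], yaw=[0.08,0.06,0])

```text
clock: 20.62
position: [0.4613, 0.0192, 0.1162]
eef_rot: [0.001, 0.219, 0.976, -0.001]
contact_force: [-0.7, -2.0, 6.2]
gripper_width: 0.518
```

```bash
python3 -c "
from h import *
to(W(-84,-42),.115,.2)"
```

```text
shift [1.2 0.1 1.2] tool ang -0.443 yaw -0.643 F [-0.7 -2.   6.2] T [-0.34  0.24 -0.11] w 44.2 t 20.625 j6 0.34
```

>>> move_arm([
  [0,0,0],
  [0,0,0],
  [0,0,0],
], yaw=[0.08,0.06,0])

```text
clock: 21.0
position: [0.4613, 0.0191, 0.1163]
eef_rot: [0.001, 0.287, 0.958, -0.0]
contact_force: [-0.6, -1.3, 5.8]
gripper_width: 0.516
```

```bash
python3 -c "
from h import *
to(W(-84,-42),.115,.2)"
```

```text
shift [ 1.2 -0.1  1.2] tool ang -0.583 yaw -0.783 F [-0.6 -1.3  5.8] T [-0.33  0.24 -0.05] w 44.0 t 21.0 j6 0.48
```

>>> move_arm([
  [0,0,0],
  [0,0,0],
  [0,0,-40],
  [0,0,-50],
  [0,0,-50],
], yaw=[0,0,0,-0.18,-0.18], gripper=75)

```text
clock: 21.62
position: [0.4602, 0.0199, 0.2552]
eef_rot: [-0.001, 0.108, 0.994, 0.0]
contact_force: [0.3, -0.5, -0.8]
gripper_width: 0.877
```

```bash
python3 -c "
from h import *
to([.3,-.15],.3,-.13)
s=cam('scene');c=cam('top')
a=cv2.resize(s['img'][110:220,270:390,::-1],None,fx=5,fy=5,interpolation=cv2.INTER_CUBIC)
cv2.imwrite('pics/g3.png',a)
print(tray(c)[0],tray(s)[0])"
```

```text
shift [ 120.2 -200.3  -44.6] tool ang -0.216 yaw -0.086 F [ 0.3 -0.5 -0.8] T [-0.02 -0.09 -0.02] w 74.9 t 21.625 j6 0.11
((536.4673461914062, -275.36444091796875), (277.1492919921875, 101.64663696289062), 8.28907299041748) ((541.269287109375, -283.7115478515625), (283.1474609375, 109.47840118408203), 8.272128105163574)
```

View pics/g3.png

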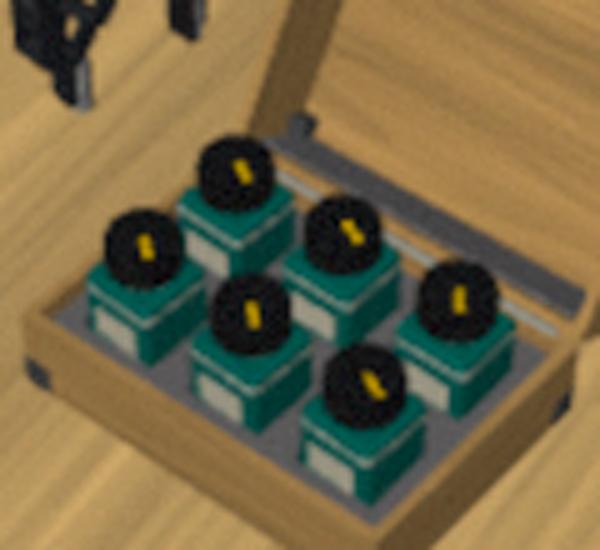

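>>> move_arm([
  [1,0,45],
  [0,0,50],
  [0,0,45],
  [0,0,25],
  [0,0,13],
], yaw=[-0.086,0,0,0,0], gripper=63)

```text
clock: 22.35
position: [0.4595, 0.0197, 0.076]
eef_rot: [-0.0, 0.068, 0.998, -0.0]
contact_force: [0.7, -1.0, 1.7]
gripper_width: 0.742
```

```bash
python3 -c "
from h import *
to([.4608,.0196],.076,-.13)"
```

```text
shift [-1.3  0.1 -0. ] tool ang -0.137 yaw -0.007 F [ 0.7 -1.   1.7] T [-0.16 -0.09 -0.05] w 63.4 t 22.35 j6 0.03
```

>>> move_arm([
  [0,0,0],
  [0,0,0],
  [0,0,0],
  [0,0,0],
], yaw=[0,0,0,0], gripper=45)

```text
clock: 22.85
position: [0.4592, 0.0201, 0.0762]
eef_rot: [-0.001, 0.068, 0.998, 0.0]
contact_force: [-0.8, 0.6, -3.0]
gripper_width: 0.627
```

>>> move_arm([
  [0,0,-10],
  [0,0,-20],
  [0,0,-20],
  [0,0,-20],
  [0,0,0],
], yaw=[0,0,0,0,0])

```text
clock: 23.48
position: [0.462, 0.0197, 0.1496]
eef_rot: [0.003, 0.068, 0.998, -0.0]
contact_force: [0.4, 0.4, -2.6]
gripper_width: 0.625
```

```bash
python3 -c "
from h import *
c=cam('top');print(tray(c)[0])
s=cam('scene'); cv2.imwrite('pics/g4.png',cv2.resize(s['img'][90:300,200:400,::-1],None,fx=2.8,fy=2.8,interpolation=cv2.INTER_CUBIC))
to([.4578,-.2876],.22,.145)"
```

```text
((536.4522705078125, -275.4182434082031), (277.1998291015625, 101.70451354980469), 8.218318939208984)
shift [ -39.4 -305.   -73.1] tool ang -0.136 yaw -0.281 F [-0.5  0.  -2.6] T [0.01 0.08 0.  ] w 53.7 t 23.575 j6 0.03
```

View pics/g4.png

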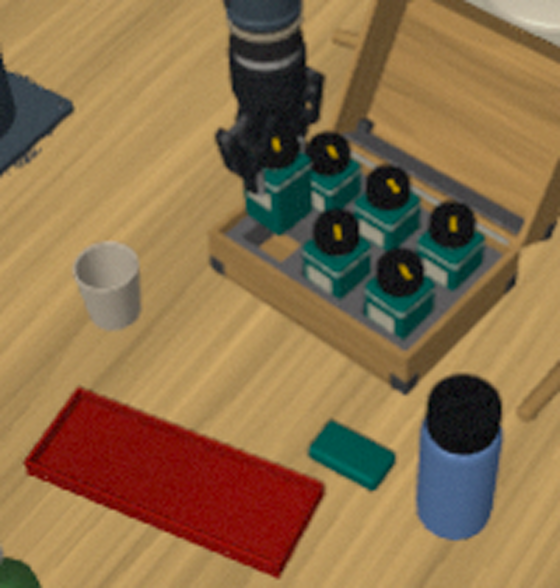

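>>> move_arm([
  [0,0,-50],
  [-6.6,-50.8,0],
  [-6.6,-50.8,0],
  [-6.6,-50.8,0],
  [-6.6,-50.8,0],
], yaw=[0,0,0,0,0])

```text
clock: 24.2
position: [0.4578, -0.1862, 0.1953]
eef_rot: [-0.001, 0.068, 0.998, 0.0]
contact_force: [1.2, -0.2, -2.3]
gripper_width: 0.631
```

>>> move_arm([
  [-6.6,-50.8,0],
  [-6.6,-50.8,0],
  [0,0,0],
  [0,0,0],
  [0,0,0],
], yaw=[0,0,-0.14,-0.14,0])

```text
clock: 24.82
position: [0.4572, -0.2873, 0.1951]
eef_rot: [-0.001, -0.071, 0.997, 0.001]
contact_force: [0.1, 0.4, -2.8]
gripper_width: 0.626
```

```bash
python3 -c "
from h import *
s=cam('scene');print(tray(s)[0])
to([.4578,-.2876],.075,.145)"
```

```text
((541.296875, -283.5608825683594), (283.30029296875, 109.48382568359375), 8.335524559020996)
shift [ -0.6  -0.7 120.4] tool ang 0.142 yaw -0.003 F [-0.2 -0.8 -2.8] T [0.03 0.03 0.02] w 53.5 t 24.875 j6 -0.83
```

>>> move_arm([
  [0,0,45],
  [0,0,40],
  [0,0,20],
  [0,0,10],
  [0,0,3],
], yaw=[0,0,0,0,0])

```text
clock: 25.5
position: [0.4577, -0.2871, 0.0782]
eef_rot: [-0.0, -0.072, 0.997, 0.0]
contact_force: [0.7, 0.0, -2.7]
gripper_width: 0.623
```

>>> move_arm([
  [0,0,1.5],
  [0,0,1],
  [0,0,0],
], yaw=[0,0,0])

```text
clock: 25.88
position: [0.4582, -0.2878, 0.0769]
eef_rot: [0.001, -0.072, 0.997, -0.0]
contact_force: [-0.5, -0.1, -2.3]
gripper_width: 0.626
```

>>> move_arm([
  [0,0,1.5],
  [0,0,1],
  [0,0,0],
], yaw=[0,0,0])

```text
clock: 26.25
position: [0.4577, -0.2873, 0.0734]
eef_rot: [-0.0, -0.072, 0.997, 0.0]
contact_force: [0.1, 0.1, -2.4]
gripper_width: 0.627
```

>>> move_arm([
  [0,0,1],
  [0,0,0],
], yaw=[0,0])

```text
clock: 26.5
position: [0.4577, -0.2874, 0.0725]
eef_rot: [-0.0, -0.072, 0.997, 0.0]
contact_force: [-0.4, 0.3, -3.6]
gripper_width: 0.62
```

>>> move_arm([
  [0,0,1],
  [0,0,0],
], yaw=[0,0])

```text
clock: 26.75
position: [0.4579, -0.2875, 0.0719]
eef_rot: [0.0, -0.072, 0.997, -0.0]
contact_force: [-0.5, -0.0, -1.5]
gripper_width: 0.628
```

>>> move_arm([
  [0,0,1],
  [0,0,0],
], yaw=[0,0])

```text
clock: 27.0
position: [0.458, -0.2874, 0.0719]
eef_rot: [0.0, -0.072, 0.997, -0.0]
contact_force: [-2.1, 2.1, 4.8]
gripper_width: 0.624
```

>>> move_arm([
  [0,0,0],
  [0,0,0],
  [0,0,-25],
  [0,0,-50],
  [0,0,-50],
], yaw=[0,0,0,0,0], gripper=64)

```text
clock: 27.62
position: [0.4575, -0.2873, 0.1961]
eef_rot: [-0.0, -0.072, 0.997, 0.0]
contact_force: [0.7, -0.5, 0.8]
gripper_width: 0.751
```

```bash
python3 -c "
from h import *
to([.5436,.0089],.076,-.132)
s=cam('scene');cv2.imwrite('pics/g5.png',cv2.resize(s['img'][90:300,200:400,::-1],None,fx=2.8,fy=2.8,interpolation=cv2.INTER_CUBIC))"
```

```text
shift [-127.9  280.7  120.2] tool ang 0.144 yaw 0.276 F [ 0.7 -0.5  0.8] T [-0.03 -0.08 -0.05] w 64.1 t 27.625 j6 -0.83
```

View pics/g5.png

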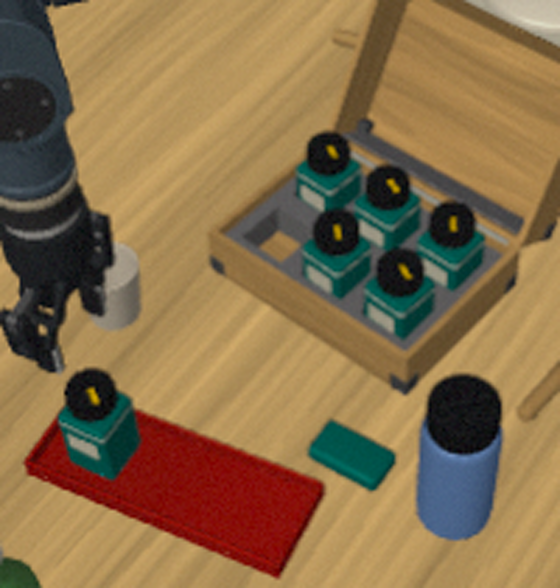

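>>> move_arm([
  [-21.3,46.8,0],
  [-21.3,46.8,0],
  [-21.3,46.8,0],
  [-21.3,46.8,0],
  [-21.3,46.8,0],
], yaw=[0,0,0,0,0])

```text
clock: 28.3
position: [0.5301, -0.0391, 0.1953]
eef_rot: [0.0, -0.072, 0.997, -0.0]
contact_force: [0.4, -0.6, 0.2]
gripper_width: 0.752
```

>>> move_arm([
  [-21.3,46.8,0],
  [0,0,0],
  [0,0,0],
  [0,0,0],
], yaw=[0,0.14,0.136,0])

```text
clock: 28.8
position: [0.544, 0.009, 0.1952]
eef_rot: [-0.0, 0.065, 0.998, -0.0]
contact_force: [0.7, -0.2, -0.5]
gripper_width: 0.751
```

```bash
python3 -c "
from h import *
to([.5436,.0089],.076,-.132)"
```

```text
shift [  0.4  -0.2 119.2] tool ang -0.13 yaw 0.002 F [ 0.7 -0.2 -0.5] T [ 0.01  0.01 -0.04] w 64.1 t 28.8 j6 0.02
```

>>> move_arm([
  [0,0,45],
  [0,0,40],
  [0,0,22],
  [0,0,12],
  [0,0,0],
], yaw=[0,0,0,0,0])

```text
clock: 29.42
position: [0.5434, 0.0085, 0.0759]
eef_rot: [-0.001, 0.066, 0.998, -0.0]
contact_force: [-0.0, -0.8, 0.5]
gripper_width: 0.747
```

>>> move_arm([
  [0,0,0],
  [0,0,0],
  [0,0,0],
  [0,0,0],
], yaw=[0,0,0,0], gripper=45)

```text
clock: 29.92
position: [0.545, 0.0088, 0.0779]
eef_rot: [0.001, 0.066, 0.998, -0.0]
contact_force: [0.7, 0.0, 3.3]
gripper_width: 0.623
```

>>> move_arm([
  [0,0,-10],
  [0,0,-20],
  [0,0,-30],
  [0,0,-40],
  [0,0,-20],
], yaw=[0,0,0,0,0])

```text
clock: 30.55
position: [0.5439, 0.0089, 0.1986]
eef_rot: [0.0, 0.066, 0.998, 0.0]
contact_force: [0.5, 0.3, -4.1]
gripper_width: 0.625
```

```bash
python3 -c "
from h import *
print(tray(cam('top'))[0])
to([.537,-.276],.072,.145)"
```

```text
((536.6995239257812, -275.3064270019531), (277.62548828125, 101.69454956054688), 8.289072036743164)
shift [ -29.  -283.4  129.1] tool ang -0.132 yaw -0.277 F [ 0.1  0.3 -1.1] T [ 0.   -0.06  0.02] w 53.3 t 30.6 j6 0.02
```

>>> move_arm([
  [-4.8,-47.2,0],
  [-4.8,-47.2,0],
  [-4.8,-47.2,0],
  [-4.8,-47.2,0],
  [-4.8,-47.2,0],
], yaw=[0,0,0,0,0])

```text
clock: 31.22
position: [0.5355, -0.2291, 0.1948]
eef_rot: [-0.002, 0.066, 0.998, 0.001]
contact_force: [0.9, -0.4, -3.2]
gripper_width: 0.63
```

>>> move_arm([
  [-4.8,-47.2,0],
  [0,0,0],
  [0,0,0],
  [0,0,0],
], yaw=[0,-0.14,-0.137,0])

```text
clock: 31.72
position: [0.5343, -0.2753, 0.1948]
eef_rot: [-0.001, -0.072, 0.997, 0.001]
contact_force: [-1.0, 0.1, -3.3]
gripper_width: 0.623
```

```bash
python3 -c "
from h import *
print(tray(cam('scene'))[0])
to([.537,-.276],.072,.145)"
```

```text
((541.0977783203125, -283.54168701171875), (282.8908996582031, 109.47081756591797), 8.311174392700195)
shift [ -2.7  -1.4 123.2] tool ang 0.143 yaw -0.002 F [ 0.6 -0.  -2.7] T [ 0.05 -0.05 -0.04] w 53.1 t 31.775 j6 -0.73
```

>>> move_arm([
  [-2.5,-1,45],
  [0,0,40],
  [0,0,20],
  [0,0,10],
  [0,0,2],
], yaw=[0,0,0,0,0])

```text
clock: 32.4
position: [0.5376, -0.276, 0.0791]
eef_rot: [-0.0, -0.072, 0.997, 0.0]
contact_force: [0.0, 0.3, -4.1]
gripper_width: 0.627
```

>>> move_arm([
  [0,0,1.5],
  [0,0,1],
  [0,0,0],
], yaw=[0,0,0])

```text
clock: 32.78
position: [0.5383, -0.2766, 0.0779]
eef_rot: [0.001, -0.072, 0.997, -0.0]
contact_force: [-0.9, -0.3, -3.6]
gripper_width: 0.623
```

>>> move_arm([
  [0,0,1],
  [0,0,0],
], yaw=[0,0])

```text
clock: 33.02
position: [0.5378, -0.2763, 0.0761]
eef_rot: [-0.0, -0.073, 0.997, 0.0]
contact_force: [0.7, -0.0, -3.3]
gripper_width: 0.624
```

>>> move_arm([
  [0,0,1],
  [0,0,0.5],
  [0,0,0],
], yaw=[0,0,0])

```text
clock: 33.4
position: [0.5379, -0.2763, 0.0749]
eef_rot: [0.0, -0.073, 0.997, -0.0]
contact_force: [-0.9, 0.2, -1.7]
gripper_width: 0.622
```

>>> move_arm([
  [0,0,1],
  [0,0,0],
], yaw=[0,0])

```text
clock: 33.65
position: [0.5379, -0.2764, 0.0749]
eef_rot: [0.0, -0.073, 0.997, -0.0]
contact_force: [-4.6, 2.3, 5.0]
gripper_width: 0.62
```

>>> move_arm([
  [0,0,0],
  [0,0,0],
  [0,0,-25],
  [0,0,-50],
  [0,0,-50],
], yaw=[0,0,0,0,0], gripper=64)

```text
clock: 34.28
position: [0.5378, -0.2763, 0.1991]
eef_rot: [-0.0, -0.073, 0.997, 0.0]
contact_force: [1.0, 0.5, -0.5]
gripper_width: 0.751
```

```bash
python3 -c "
from h import *
to([.6370,.0818],.076,-.132)"
```

```text
shift [-150.   339.9  123.2] tool ang 0.145 yaw 0.277 F [ 1.   0.5 -0.5] T [-0.01 -0.08 -0.01] w 64.1 t 34.275 j6 -0.73
```

>>> move_arm([
  [-21.4,48.5,0],
  [-21.4,48.5,0],
  [-21.4,48.5,0],
  [-21.4,48.5,0],
  [-21.4,48.5,0],
], yaw=[0,0,0,0,0])

```text
clock: 34.9
position: [0.6094, -0.0193, 0.1985]
eef_rot: [0.001, -0.072, 0.997, -0.0]
contact_force: [0.6, -0.1, -0.3]
gripper_width: 0.749
```

>>> move_arm([
  [-21.4,48.5,0],
  [-21.4,48.5,0],
  [0,0,0],
  [0,0,0],
  [0,0,0],
], yaw=[0,0,0.14,0.137,0])

```text
clock: 35.52
position: [0.6372, 0.0816, 0.1983]
eef_rot: [0.0, 0.065, 0.998, -0.0]
contact_force: [0.2, -0.2, 0.2]
gripper_width: 0.748
```

```bash
python3 -c "
from h import *
to([.6370,.0818],.076,-.132)"
```

```text
shift [  0.3   0.2 122.3] tool ang -0.13 yaw 0.002 F [ 0.2 -0.2  0.2] T [-0.02 -0.04 -0.02] w 63.9 t 35.525 j6 0.15
```

>>> move_arm([
  [0,0,45],
  [0,0,40],
  [0,0,25],
  [0,0,12],
  [0,0,0],
], yaw=[0,0,0,0,0])

```text
clock: 36.15
position: [0.639, 0.0823, 0.0809]
eef_rot: [0.003, 0.065, 0.998, 0.001]
contact_force: [-2.6, 4.1, 9.3]
gripper_width: 0.752
```

>>> move_arm([
  [0,0,0],
  [0,0,0],
  [0,0,0],
  [0,0,0],
], yaw=[0,0,0,0], gripper=45)

```text
clock: 36.65
position: [0.639, 0.0819, 0.0798]
eef_rot: [0.003, 0.065, 0.998, 0.001]
contact_force: [-1.5, 2.4, 7.7]
gripper_width: 0.623
```

>>> move_arm([
  [0,0,-10],
  [0,0,-20],
  [0,0,-40],
  [0,0,-50],
  [0,0,-20],
], yaw=[0,0,0,0,0])

```text
clock: 37.28
position: [0.638, 0.0808, 0.2198]
eef_rot: [0.002, 0.066, 0.998, 0.0]
contact_force: [-0.3, -0.1, -4.0]
gripper_width: 0.618
```

```bash
python3 -c "
from h import *
print(tray(cam('top'))[0],tray(cam('scene'))[0])
to([.6162,-.2644],.072,.145)"
```

```text
((536.6995239257812, -275.3064270019531), (277.62548828125, 101.69454956054688), 8.289072036743164) ((541.2228393554688, -283.3324279785156), (283.24005126953125, 109.85481262207031), 8.35835075378418)
shift [ -22.5 -345.3  147.6] tool ang -0.131 yaw -0.276 F [-0.3  0.  -2.5] T [0.04 0.   0.02] w 53.0 t 37.375 j6 0.15
```

>>> move_arm([
  [-3.2,-49.3,0],
  [-3.2,-49.3,0],
  [-3.2,-49.3,0],
  [-3.2,-49.3,0],
  [-3.2,-49.3,0],
], yaw=[0,0,0,0,0])

```text
clock: 38.0
position: [0.6189, -0.1665, 0.2133]
eef_rot: [-0.002, 0.066, 0.998, 0.001]
contact_force: [1.9, 0.4, -3.7]
gripper_width: 0.617
```

>>> move_arm([
  [-3.2,-49.3,0],
  [-3.2,-49.3,0],
  [0,0,0],
  [0,0,0],
  [0,0,0],
], yaw=[0,0,-0.14,-0.136,0])

```text
clock: 38.62
position: [0.6127, -0.2637, 0.2135]
eef_rot: [-0.002, -0.071, 0.997, 0.001]
contact_force: [0.4, 0.1, -3.3]
gripper_width: 0.621
```

```bash
python3 -c "
from h import *
print(tray(cam('scene'))[0])
to([.6172,-.2644],.072,.145)"
```

```text
((541.2764892578125, -283.697509765625), (283.24005126953125, 109.11678314208984), 8.35835075378418)
shift [ -4.6  -1.8 142. ] tool ang 0.142 yaw -0.003 F [-0.8  0.6 -3. ] T [-0.04  0.05  0.02] w 52.9 t 38.675 j6 -0.65
```

>>> move_arm([
  [-4.4,-1.5,45],
  [0,0,45],
  [0,0,25],
  [0,0,12],
  [0,0,3],
], yaw=[0,0,0,0,0])

```text
clock: 39.3
position: [0.6179, -0.2642, 0.0856]
eef_rot: [-0.001, -0.072, 0.997, 0.0]
contact_force: [-0.4, 0.4, -2.5]
gripper_width: 0.62
```

>>> move_arm([
  [0,0,1.5],
  [0,0,1],
  [0,0,0],
], yaw=[0,0,0])

```text
clock: 39.67
position: [0.6189, -0.265, 0.0853]
eef_rot: [0.001, -0.072, 0.997, -0.001]
contact_force: [-0.3, -0.8, -2.2]
gripper_width: 0.623
```

>>> move_arm([
  [0,0,1],
  [0,0,0],
], yaw=[0,0])

```text
clock: 39.92
position: [0.6184, -0.2646, 0.0832]
eef_rot: [0.0, -0.072, 0.997, -0.0]
contact_force: [0.0, -0.0, -3.3]
gripper_width: 0.621
```

>>> move_arm([
  [0,0,1.5],
  [0,0,1.5],
  [0,0,1],
  [0,0,0],
  [0,0,0],
], yaw=[0,0,0,0,0])

```text
clock: 40.55
position: [0.6184, -0.2647, 0.0791]
eef_rot: [0.0, -0.072, 0.997, -0.0]
contact_force: [0.6, 0.4, -3.7]
gripper_width: 0.618
```

>>> move_arm([
  [0,0,1],
  [0,0,0],
], yaw=[0,0])

```text
clock: 40.8
position: [0.6183, -0.2646, 0.078]
eef_rot: [-0.0, -0.072, 0.997, 0.0]
contact_force: [0.3, 0.1, -3.2]
gripper_width: 0.621
```

>>> move_arm([
  [0,0,1],
  [0,0,0],
], yaw=[0,0])

```text
clock: 41.05
position: [0.6184, -0.2647, 0.0771]
eef_rot: [0.0, -0.072, 0.997, -0.0]
contact_force: [0.0, 0.8, -3.2]
gripper_width: 0.618
```

>>> move_arm([
  [0,0,1],
  [0,0,0],
], yaw=[0,0])

```text
clock: 41.3
position: [0.6184, -0.2647, 0.077]
eef_rot: [0.0, -0.072, 0.997, -0.0]
contact_force: [-2.3, -0.3, 1.0]
gripper_width: 0.617
```

>>> move_arm([
  [0,0,1],
  [0,0,0],
], yaw=[0,0])

```text
clock: 41.55
position: [0.6184, -0.2647, 0.077]
eef_rot: [0.0, -0.072, 0.997, -0.0]
contact_force: [-3.4, 0.6, 4.9]
gripper_width: 0.622
```

>>> move_arm([
  [0,0,0],
  [0,0,0],
  [0,0,-25],
  [0,0,-50],
  [0,0,-60],
], yaw=[0,0,0,0,0], gripper=64)

```text
clock: 42.18
position: [0.6178, -0.2643, 0.2094]
eef_rot: [-0.001, -0.072, 0.997, 0.001]
contact_force: [1.1, -0.1, -0.5]
gripper_width: 0.749
```

>>> move_arm([
  [0,0,-60],
  [0,0,-60],
  [0,0,0],
  [0,0,0],
], yaw=[0,0,0.14,0.137], gripper=0)

```text
clock: 42.68
position: [0.6194, -0.2652, 0.3319]
eef_rot: [0.002, 0.069, 0.998, -0.001]
contact_force: [0.4, 0.8, -0.6]
gripper_width: -0.006
```

```bash
python3 -c "
from h import *
to(W(-40,310),.35,-.13)
s=cam('scene');cv2.imwrite('pics/g6.png',s['img'][40:320,150:480,::-1].repeat(2,0).repeat(2,1))"
```

```text
shift [155.2 612.8 -19.8] tool ang -0.137 yaw -0.007 F [ 0.4  0.8 -0.6] T [0.   0.02 0.03] w -0.5 t 42.675 j6 -0.37
```

View pics/g6.png

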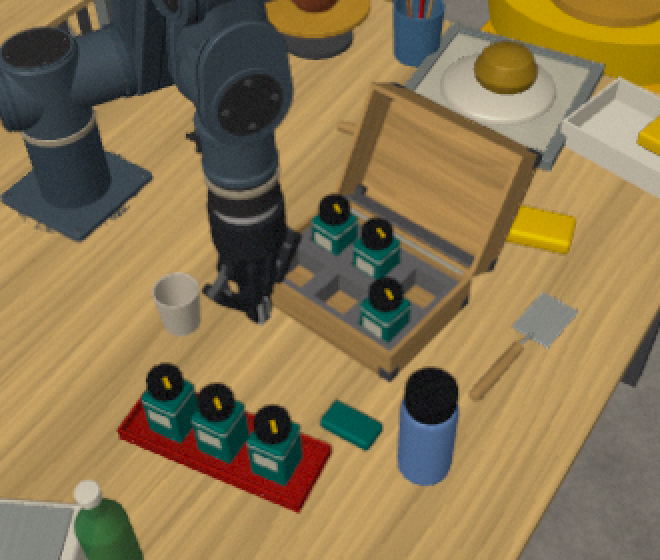

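>>> move_arm([
  [0,0,-20],
  [12.9,51,0],
  [12.9,51,0],
  [12.9,51,0],
  [12.9,51,0],
], yaw=[0,0,0,0,0])

```text
clock: 43.35
position: [0.594, -0.054, 0.3498]
eef_rot: [0.0, 0.065, 0.998, 0.0]
contact_force: [0.3, 0.1, -0.1]
gripper_width: -0.004
```

>>> move_arm([
  [12.9,51,0],
  [12.9,51,0],
  [12.9,51,0],
  [12.9,51,0],
  [12.9,51,0],
], yaw=[0,0,0,0,0])

```text
clock: 43.98
position: [0.5638, 0.2074, 0.3498]
eef_rot: [0.0, 0.065, 0.998, 0.0]
contact_force: [0.4, -1.1, 0.1]
gripper_width: 0.003
```

>>> move_arm([
  [12.9,51,0],
  [12.9,51,0],
  [12.9,51,0],
  [0,0,0],
], yaw=[0,0,0,0])

```text
clock: 44.48
position: [0.5449, 0.3664, 0.3478]
eef_rot: [-0.001, 0.063, 0.998, -0.0]
contact_force: [0.5, -1.0, -0.3]
gripper_width: -0.001
```

```bash
python3 -c "
from h import *
to(W(-40,300),.21,-.13)
s=cam('scene');cv2.imwrite('pics/g7.png',s['img'][0:220,210:470,::-1].repeat(2,0).repeat(2,1))"
```

```text
shift [ -5.3 -12.7 137.7] tool ang -0.126 yaw 0.004 F [ 0.5 -1.  -0.3] T [ 0.02 -0.03 -0.04] w -0.1 t 44.475 j6 0.61
```

View pics/g7.png

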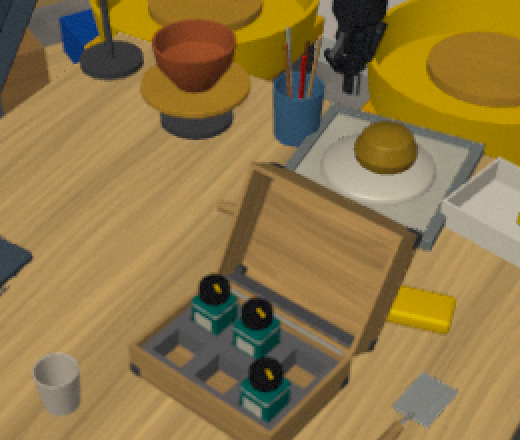

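>>> move_arm([
  [-5,0,45],
  [0,0,45],
  [0,0,35],
  [0,0,12],
  [0,0,0],
], yaw=[0,0,0,0,0])

```text
clock: 45.15
position: [0.551, 0.3607, 0.213]
eef_rot: [-0.0, 0.067, 0.998, -0.0]
contact_force: [0.8, 0.2, 0.4]
gripper_width: 0.001
```

>>> move_arm([
  [0,-12,0],
  [0,-10,0],
  [0,-8,0],
  [0,-6,0],
  [0,0,0],
], yaw=[0,0,0,0,0])

```text
clock: 45.78
position: [0.5462, 0.3257, 0.2133]
eef_rot: [0.0, 0.067, 0.998, 0.0]
contact_force: [-0.3, 1.8, -0.7]
gripper_width: -0.001
```

```bash
cat >> h.py <<'E'
def cs():
    st=arm.get_state(); p=st['position']; d=np.array(p[:2])-C
    R=np.array([[np.cos(TH),-np.sin(TH)],[np.sin(TH),np.cos(TH)]])
    f=np.array(st['contact_force']); g=R.T@f[:2]
    print('case xy',(R.T@d*1e3).round(1),'z',round(p[2]*1e3,1),'Fcase',g.round(1),f[2].round(1),st['clock'])
E
python3 -c "
from h import *
cs()"
```

```text
case xy [-38.4 272.5] z 213.3 Fcase [-0.5  1.8] -0.7 45.775
```

>>> move_arm([
  [0,-6,0],
  [0,-6,0],
  [0,-15,-10],
  [0,-16.5,-12],
  [0,0,0],
], yaw=[0,0,0,0,0])

```text
clock: 46.4
position: [0.5413, 0.2816, 0.2378]
eef_rot: [0.002, 0.067, 0.998, 0.001]
contact_force: [0.4, -0.1, 0.1]
gripper_width: 0.004
```

```bash
python3 -c "
from h import *
cs()
s=cam('scene');cv2.imwrite('pics/g8.png',s['img'][0:220,210:470,::-1].repeat(2,0).repeat(2,1))"
```

```text
case xy [-37.6 228.2] z 237.8 Fcase [ 0.4 -0.1] 0.1 46.4
```

View pics/g8.png

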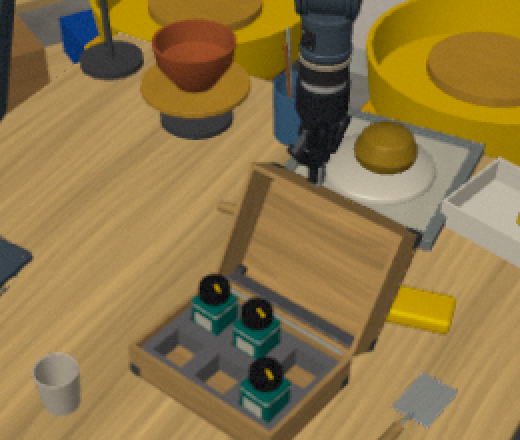

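```bash
cat >> h.py <<'E'
def lidpts(c,th):
    out=[]
    for x in(-138,138):
        for zl in(0,74):
            y=98-196*np.cos(th)+zl*np.sin(th); z=60+196*np.sin(th)+zl*np.cos(th)
            out.append([*W(x,y),z/1e3])
    return proj(c,np.array(out)).round(1)
E
python3 -c "
from h import *
s=cam('scene')
for th in(1.7,1.8,1.9,2.,2.1): print(th,lidpts(s,th).tolist())"
```

```text
1.7 [[320.1, 84.9], [335.7, 76.1], [397.7, 124.5], [412.1, 113.7]]
1.8 [[324.3, 82.8], [339.3, 76.4], [401.5, 121.9], [415.1, 113.5]]
1.9 [[328.3, 81.4], [342.6, 77.2], [405.1, 119.9], [417.7, 113.9]]
2.0 [[332.1, 80.5], [345.6, 78.7], [408.4, 118.6], [419.9, 115.0]]
2.1 [[335.7, 80.3], [348.2, 80.7], [411.4, 117.9], [421.7, 116.7]]
```

>>> move_arm([
  [0,0,-10],
  [0,40,0],
  [0,40,0],
  [0,0,35],
  [0,0,34],
], yaw=[0,0,0,0,0])

```text
clock: 47.12
position: [0.5513, 0.3638, 0.1757]
eef_rot: [0.001, 0.065, 0.998, 0.0]
contact_force: [-0.2, -0.3, -0.4]
gripper_width: -0.001
```

>>> move_arm([
  [0,-10,0],
  [0,-10,0],
  [0,-8,0],
  [0,0,0],
], yaw=[0,0,0,0])

```text
clock: 47.62
position: [0.5482, 0.334, 0.1784]
eef_rot: [0.001, 0.067, 0.998, 0.001]
contact_force: [1.1, 0.3, -0.1]
gripper_width: -0.005
```

```bash
python3 -c "
from h import *
cs()"
```

```text
case xy [-37.5 281. ] z 178.4 Fcase [1.  0.4] -0.1 47.625
```

Advance slowly until contact.

>>> move_arm([
  [0,-5,0],
  [0,-5,0],
  [0,0,0],
], yaw=[0,0,0])

```text
clock: 48.0
position: [0.5466, 0.3275, 0.1773]
eef_rot: [0.001, 0.066, 0.998, 0.004]
contact_force: [-0.3, 6.5, 0.2]
gripper_width: 0.004
```

>>> move_arm([
  [0,-5,0],
  [0,-5,0],
  [0,0,0],
], yaw=[0,0,0])

```text
clock: 48.38
position: [0.5463, 0.3235, 0.1817]
eef_rot: [0.004, 0.064, 0.998, 0.01]
contact_force: [-0.1, 17.5, 8.0]
gripper_width: 0.005
```

```bash
python3 -c "
from h import *
cs()"
```

```text
case xy [-38.1 270.3] z 181.7 Fcase [-2.3 17.4] 8.0 48.375
```

>>> move_arm([
  [0,0,-4],
  [0,-3,-4],
  [0,0,0],
], yaw=[0,0,0])

```text
clock: 48.75
position: [0.5455, 0.3178, 0.1882]
eef_rot: [0.003, 0.065, 0.998, 0.007]
contact_force: [-0.6, 12.8, 7.7]
gripper_width: -0.004
```

```bash
python3 -c "
from h import *
cs()
s=cam('scene');cv2.imwrite('pics/g9.png',s['img'][40:150,250:450,::-1].repeat(4,0).repeat(4,1))"
```

```text
case xy [-38.1 264.6] z 188.2 Fcase [-2.3 12.6] 7.7 48.75
```

View pics/g9.png

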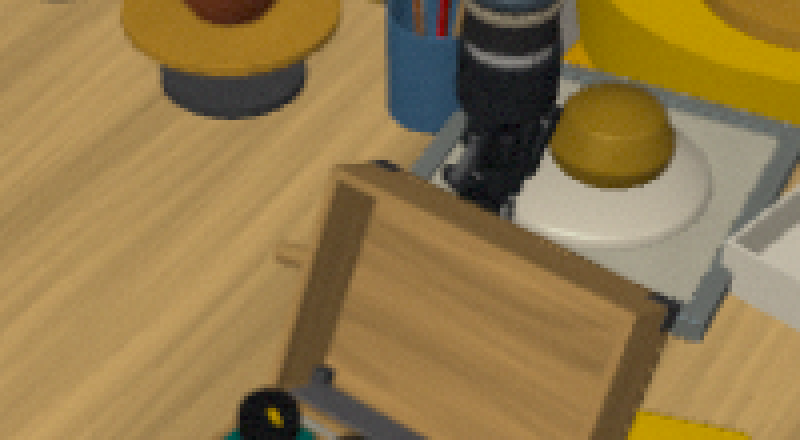

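>>> move_arm([
  [0,-9.5,-12.5],
  [0,-9.5,-12.5],
  [0,-8.2,-6.5],
  [0,-8.2,-6.5],
  [0,0,0],
], yaw=[0,0,0,0,0])

```text
clock: 49.42
position: [0.54, 0.277, 0.223]
eef_rot: [0.001, 0.066, 0.998, 0.001]
contact_force: [1.2, 2.9, 2.9]
gripper_width: 0.0
```

```bash
python3 -c "
from h import *
cs()"
```

```text
case xy [-38.3 223.4] z 223.0 Fcase [0.8 3.1] 2.9 49.425
```

>>> move_arm([
  [0,-12,-13],
  [0,-18,-9],
  [0,-17.5,-7.5],
  [0,-18.5,-5],
  [0,0,0],
], yaw=[0,0,0,0,0])

```text
clock: 50.05
position: [0.5309, 0.2087, 0.2576]
eef_rot: [0.001, 0.068, 0.998, -0.001]
contact_force: [0.2, 0.4, 0.6]
gripper_width: -0.0
```

```bash
python3 -c "
from h import *
cs()
s=cam('scene')
cv2.imwrite('pics/g10.png',s['img'][30:190,250:450,::-1].repeat(3,0).repeat(3,1))"
```

```text
case xy [-38.5 154.5] z 257.6 Fcase [0.1 0.4] 0.6 50.05
```

View pics/g10.png

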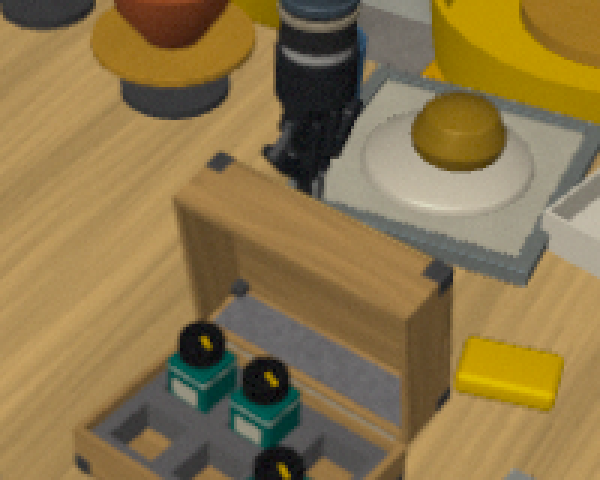

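>>> move_arm([
  [0,-17,-4],
  [0,-18.5,-1.5],
  [0,-19,0],
  [0,-18,2],
  [0,0,0],
], yaw=[0,0,0,0,0])

```text
clock: 50.72
position: [0.5208, 0.1368, 0.2601]
eef_rot: [-0.0, 0.068, 0.998, -0.002]
contact_force: [0.4, 0.0, 0.3]
gripper_width: 0.001
```

```bash
python3 -c "
from h import *
cs()"
```

```text
case xy [-39.1  82. ] z 260.1 Fcase [0.4 0.1] 0.3 50.725
```

>>> move_arm([
  [0,-18.4,4],
  [0,-17.6,6],
  [0,-17,7.3],
  [0,-16.3,9],
  [0,0,0],
], yaw=[0,0,0,0,0])

```text
clock: 51.35
position: [0.5114, 0.0686, 0.2333]
eef_rot: [-0.001, 0.068, 0.998, -0.001]
contact_force: [-0.3, 0.3, 0.9]
gripper_width: -0.003
```

```bash
python3 -c "
from h import *
cs()
s=cam('scene')
cv2.imwrite('pics/g11.png',s['img'][30:230,250:450,::-1].repeat(3,0).repeat(3,1))"
```

```text
case xy [-39.6  13.1] z 233.3 Fcase [-0.4  0.3] 0.9 51.35
```

View pics/g11.png

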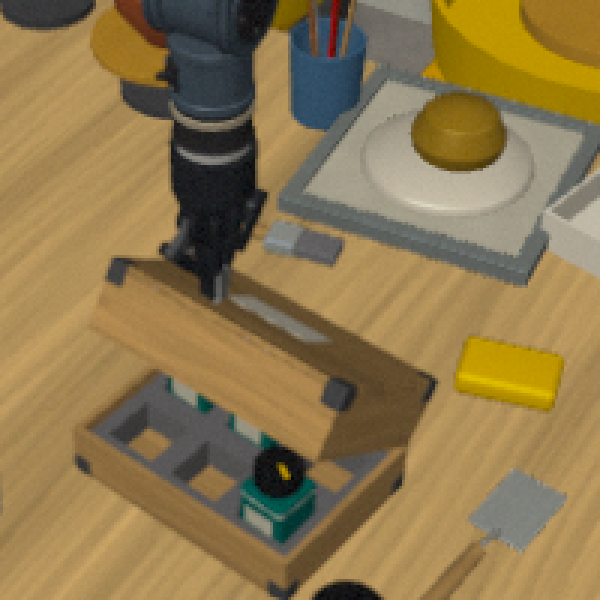

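>>> move_arm([
  [0,-7.7,5],
  [0,-7.7,5],
  [0,-7,6.2],
  [0,-7,6.2],
  [0,0,0],
], yaw=[0,0,0,0,0])

```text
clock: 52.02
position: [0.5079, 0.0407, 0.2104]
eef_rot: [-0.0, 0.067, 0.998, -0.0]
contact_force: [0.5, 0.1, -1.1]
gripper_width: -0.001
```

>>> move_arm([
  [0,-6.4,6.8],
  [0,-6.4,6.8],
  [0,-5.7,7.2],
  [0,-5.7,7.2],
  [0,0,0],
], yaw=[0,0,0,0,0])

```text
clock: 52.65
position: [0.5045, 0.0173, 0.182]
eef_rot: [-0.001, 0.067, 0.998, 0.0]
contact_force: [0.7, -0.2, 0.7]
gripper_width: 0.003
```

>>> move_arm([
  [0,-5,7.5],
  [0,-5,7.5],
  [0,-3,4],
  [0,-2,3],
  [0,0,0],
], yaw=[0,0,0,0,0])

```text
clock: 53.28
position: [0.5027, 0.0024, 0.1609]
eef_rot: [-0.0, 0.066, 0.998, -0.0]
contact_force: [-0.1, 0.4, 0.7]
gripper_width: 0.0
```

```bash
python3 -c "
from h import *
cs()"
```

```text
case xy [-39.7 -53.7] z 160.9 Fcase [-0.2  0.3] 0.7 53.275
```

>>> move_arm([
  [0,-1,2.5],
  [0,-1,2],
  [0,0,1.5],
  [0,0,0],
], yaw=[0,0,0,0])

```text
clock: 53.78
position: [0.5029, 0.0004, 0.1555]
eef_rot: [0.0, 0.066, 0.998, -0.0]
contact_force: [-0.3, -1.6, 1.7]
gripper_width: -0.001
```

>>> move_arm([
  [0,0,1.5],
  [0,0,1],
  [0,0,0],
], yaw=[0,0,0])

```text
clock: 54.15
position: [0.503, 0.0006, 0.153]
eef_rot: [0.0, 0.066, 0.998, -0.0]
contact_force: [0.4, -1.9, 2.2]
gripper_width: -0.004
```

>>> move_arm([
  [0,0,1],
  [0,0,1],
  [0,0,0],
], yaw=[0,0,0])

```text
clock: 54.52
position: [0.5029, 0.0007, 0.151]
eef_rot: [0.0, 0.066, 0.998, 0.0]
contact_force: [-0.2, -1.8, 3.8]
gripper_width: 0.0
```

>>> move_arm([
  [0,0,1],
  [0,0,0],
], yaw=[0,0])

```text
clock: 54.78
position: [0.5029, 0.0007, 0.151]
eef_rot: [0.001, 0.066, 0.998, -0.0]
contact_force: [-1.3, -2.2, 7.4]
gripper_width: -0.001
```

>>> move_arm([
  [0,0,1],
  [0,0,0.5],
  [0,0,0],
  [0,0,0],
], yaw=[0,0,0,0])

```text
clock: 55.28
position: [0.5029, 0.0007, 0.151]
eef_rot: [0.001, 0.066, 0.998, -0.0]
contact_force: [-3.7, -1.3, 10.8]
gripper_width: -0.004
```

>>> move_arm([
  [0,0,-5],
  [0,0,-30],
  [0,0,-50],
  [0,0,-50],
  [0,0,0],
], yaw=[0,0,0,0,0])

```text
clock: 55.9
position: [0.5045, 0.0012, 0.2875]
eef_rot: [0.004, 0.066, 0.998, 0.001]
contact_force: [-0.2, 0.0, -0.2]
gripper_width: -0.003
```

>>> move_arm([
  [50,20,0],
  [30,50,0],
  [0,60,0],
  [0,60,0],
  [0,0,0],
], yaw=[0,0,0,0,0])

```text
clock: 56.52
position: [0.4472, 0.2034, 0.2805]
eef_rot: [-0.003, 0.063, 0.998, 0.0]
contact_force: [-0.2, -1.5, -0.1]
gripper_width: 0.004
```

```bash
python3 -c "
from h import *
cs()
s=cam('scene');c=cam('top');print(tray(c)[0])
cv2.imwrite('pics/g12.png',s['img'][80:330,190:460,::-1].repeat(2,0).repeat(2,1))
print(lidpts(s,0).tolist(),lidpts(s,.05).tolist())"
```

```text
case xy [-120.8  138.4] z 280.5 Fcase [-0.  -1.6] -0.1 56.525
((536.7348022460938, -275.5064392089844), (277.56927490234375, 101.92538452148438), 8.33908748626709)
[[273.7, 171.8], [271.5, 154.5], [344.9, 218.1], [345.6, 201.2]] [[273.5, 169.5], [272.1, 151.4], [345.0, 215.9], [346.7, 198.0]]
```

View pics/g12.png

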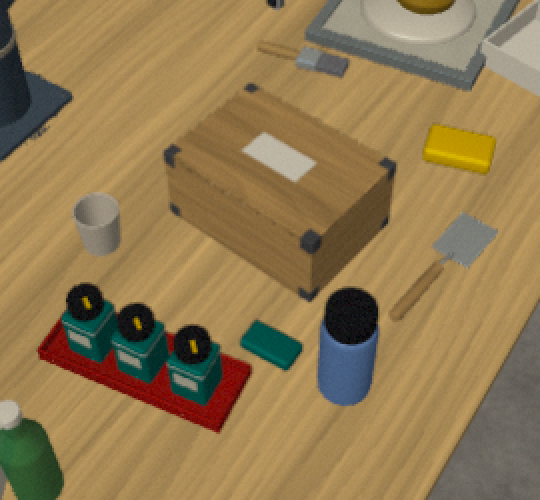

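```bash
python3 -c "
from bench import arm
print(arm.close_job())"
```

```text
the job is handed in; nothing more can be done
None
```

The job is finished and handed in at about 57 s of the 210 s allowed.

- **Caps:** All six jars were present, and I twisted every cap clockwise.
    - Three bit, with the torque rising to about 1.6 Nm. In case axes (mm) these stand at (-84,+42), (0,+42) and (+84,-42), and they stay in the case.
    - Three spun freely to about -0.8 rad with no resistance: (+84,+42), (0,-42) and (-84,-42).
- **Stripped jars:** I lifted those three by the glass and set each down in the red tray with light contact (about 5 N). The last picture shows all three upright, and the tray has not moved.
- **Lid:** My first push at the open lid slid over its edge because it stood further back than I expected (about 2.1 rad). The second try, lower down, caught it; the highest force read was about 18 N while starting it. Fingertip height stopped at 134 mm, which is flush, and held there while I pressed to about 11 N.

The last picture shows the case shut with an even seam and the other things on the bench standing as before. Two readings were not quite clean: lowering the gripper over the (+84,+42) jar touched something at about 9 N, and the shut lid's corner read about 3 pixels low in the image against my projection. The corner is on the shut side, and the fingertip height agrees with flush.

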